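# Take the conveyor rollers out and blow them off

### The arm

A 6-joint arm with a two-finger parallel gripper is mounted at the origin on the work surface. World frame = base frame: x ahead of the robot, y to its left, z up, the work surface at z = 0. Lengths are in m, angles in rad, forces in N, time in s.
With the tool pointing down it reaches from about 0.35 to 0.975 m from the base axis. Payload 4.9 kg.
Tool frame: the origin (TCP) lies at the very end of the fingers, on their centre line; the grasp point (between the pads) lies 19 mm behind it (ctrl.grasp_offset is the distance from the TCP to the grasp point, in m); y points along the fingers, z is the direction in which the jaws open and shut, and the axes are right-handed (so a half turn about y gives the same grasp; the last joint's range is limited). The gripper opens to 85 mm and grips with 20 to 120 N. Pads are 22 mm wide; open, the fingers measure 114 mm over their backs; the gripper's body (76 mm by 85 mm) begins 54 mm behind the grasp point. The pads swing forward as they close: fully open they stand 13 mm farther back than shut.
Start: joints at [-1.239, 0.053, 1.613, -0, 1.476, -0.119], TCP at [0.272, -0.563, 0.231] pointing down, gripper open.
Joint ranges: [-3.01, 3.01], [-1.01, 2.22], [0.06, 2.58], [-1.02, 4.17], [0.09, 2.62], [-3.14, 3.14]. Speed limits (rad/s): [2.57, 2.57, 3.14, 3.14, 3.14, 3.14].

### API

Orientations are given as a rotation vector (axis times angle).
In Python, from station import ctrl, eyes, finish_job, find_in, regions_of, pinpoint gives the robot as it stands.
- The arm moves only by the tool play_rows, never from a script. Its argument "moves" is a list of rows, each an object of numbers: "x", "y", "z": the shift along the world's x, y, z in cm; "turn": the turn about the world's z in degrees; "jaw": the finger opening in cm, from 0 to 8.54. A call has 1 to 8 rows; each row shifts and turns the commanded pose from where the row before left it; what a row does not reach is not made up. A row lasts 1/12 s, in which the tool goes at most 41.7 mm and 7.16 degrees, less where a joint would pass 70% of its speed; a pose out of reach is approached as far as the arm can. A call is refused whole if a number of a shift passes 4.17 or a number of a turn 7.16, either way. A call with a gripper value outside its range is refused whole. The fingers move at their own pace and stop on an object; "squeeze" is the grip in N (left out, the last holds). Time passes only in rows, so rows that do not move let the fingers close. It gives the time, the measured TCP pose, the force and the opening at its end, in the units of the state.
- ctrl.get_obs(): the state, without advancing time (a new reading comes with each control period).
- eyes.get_image(name): name is "side" or "top" or "wrist"; returns a dict with "img" (480x640x3 uint8, red, green, blue), "camera_matrix" (3x3 intrinsics, pixels), "cam_to_world" (4x4, takes a point from camera to world coordinates). Camera axes: x right, y up, looking along -z (the intrinsics and any distortion apply to the point x, -y, -z); pixel columns grow to the right and rows downward; lengths in m; the calibration is good to about 2 mm. The wrist camera is an equidistant fisheye: a pixel r from the principal point sees the ray r / f radians off the axis. A picture is of the moment at which its call begins. There is no depth.
- finish_job(): hands the job in, once; it reports no verdict.
Trained networks look in the newest picture that a camera, given by its name, has taken for a name from the list of things; names that differ only in an ending like _2 or _b are one class to them, and where a whole thing is asked for, a point or a joint stands for the part that bears it (a point fixed in the world has none). Each returns a list of dicts, best first, with "score" (0 to 1); they miss things now and then, are a little off and sometimes report something else, mostly with a low value. They report only what shows in the picture. A call takes as long as a camera call. They do not tell look-alikes from the thing itself.
- find_in(camera, query): "point" ([column, row] in pixels, amid what is visible of it).
- regions_of(camera, query): "pixels" (480x640 bool, what is visible of it) and "point" ([column, row] in pixels, amid what is visible of it).
- pinpoint(camera, query): "point" ([column, row] in pixels: a listed point, or the origin of a listed thing).
The state is a dict: "t": time; "q": joint angles; "dq": joint speeds; "effort": joint torques, N m; "tool_pos": TCP position; "tool_rot": TCP orientation; "contact_force": force on the tool from outside, world axes, zero at the start; "wrist_torque": the same for the moment, N m; "opening": finger opening in m.
Only numpy, scipy, OpenCV 4.12 (cv2) and the standard library are available. Lean on these libraries where they do the work, as an engineer would, in place of code of your own. Each camera call takes 0.05 s, during which the arm holds its last target.

### The job

First press the stop button on the control box fully down and let it spring back, while all the conveyor frame's cam levers are still shut. Then, for each roller still in the frame (two or three), flip its cam lever fully open before the roller is drawn out, lower its axle out of the slanting slots and lay it in a free pair of notches of the rack, with both axle ends seated. When all of them lie in the rack, squeeze the blow gun's lever fully and release it, leaving the tub, the tin and the junction box where they are.

Things in the scene. Friction and masses are not known exactly. Their poses are not given: they have to be found in the camera images.
- frame: Fixed conveyor frame, 460 mm wide, 145 mm high. Origin on the bench under its middle; x points to its back (away from the robot at yaw 0), y along it, z up. Three roller stations a, b, c at frame y = -155, 0, +155 mm: each a pair of upright 8 mm cheeks (tops 142 mm high) centred 46 mm either side of the station's centre, free between them above z = 50 mm. An axle lies along frame y in slots in the cheeks.
- seat_a (a point): Centre of the seated axle of station a: frame x 0, y -155, z 115 mm. Slots (all stations alike): from the seat they run forward (frame -x) and down at 40 degrees below level; open at the front lower end, 24 mm along the lower jaw, 18 mm along the upper; 17 mm high, closed at the back and above, so the axle cannot be lifted out.
- seat_b (a point): Centre of the seated axle of station b: frame x 0, y 0, z 115 mm. Ridge (all stations alike): 3 mm high, across the slot floor 6 mm in front of the seated axle, it keeps the axle from rolling out even with the cam lever open: raise the axle 4 to 6 mm square to the slot, then draw it forward and down.
- seat_c (a point): Centre of the seated axle of station c: frame x 0, y +155, z 115 mm. Way out (all stations alike): drawn 40 mm along the slanting slot the axle has left it; once it is 40 mm ahead of the seat (frame x below -40 mm) nothing is above it and it can be raised.
- roller_a: Loose roller, at the start in station a (absent: None), 0.3 kg. Black rubber barrel 36 mm in diameter, 50 mm long, gripped across its diameter from above; at each end a hexagonal aluminium cap 10 mm thick, 40 mm across flats, then a 10 mm steel axle; 114 mm over the axle ends. Origin at its centre, y = its axis; turned anyhow about that axis.
- lever_a (a joint): Cam lever of station a, rad: 0 shut (handle 0.3 rad back from upright; cam blocks the +y slot), 1.5 open (stop; handle swung to the front, frame -x, 1.2 rad from upright). Axle free from 1.2 on. 4.5 N at the grip; stays where left. Pivot along frame y at frame x +5, z 88 mm; handle 8 mm thick, 67.5 mm to the +y side of the station's centre.
- lever_a_tip (a point): Middle of the black round grip (18 mm in diameter, 18 mm long along frame y) at the end of cam lever a, 88 mm from its pivot.
- roller_b: Loose roller, at the start in station b (absent: None), 0.3 kg. Black rubber barrel 36 mm in diameter, 50 mm long, gripped across its diameter from above; at each end a hexagonal aluminium cap 10 mm thick, 40 mm across flats, then a 10 mm steel axle; 114 mm over the axle ends. Origin at its centre, y = its axis; turned anyhow about that axis.
- lever_b (a joint): Cam lever of station b, rad: 0 shut (handle 0.3 rad back from upright; cam blocks the +y slot), 1.5 open (stop; handle swung to the front, frame -x, 1.2 rad from upright). Axle free from 1.2 on. 4.5 N at the grip; stays where left. Pivot along frame y at frame x +5, z 88 mm; handle 8 mm thick, 67.5 mm to the +y side of the station's centre.
- lever_b_tip (a point): Middle of the black round grip (18 mm in diameter, 18 mm long along frame y) at the end of cam lever b, 88 mm from its pivot.
- roller_c: Loose roller, at the start in station c (absent: None), 0.3 kg. Black rubber barrel 36 mm in diameter, 50 mm long, gripped across its diameter from above; at each end a hexagonal aluminium cap 10 mm thick, 40 mm across flats, then a 10 mm steel axle; 114 mm over the axle ends. Origin at its centre, y = its axis; turned anyhow about that axis.
- lever_c (a joint): Cam lever of station c, rad: 0 shut (handle 0.3 rad back from upright; cam blocks the +y slot), 1.5 open (stop; handle swung to the front, frame -x, 1.2 rad from upright). Axle free from 1.2 on. 4.5 N at the grip; stays where left. Pivot along frame y at frame x +5, z 88 mm; handle 8 mm thick, 67.5 mm to the +y side of the station's centre.
- lever_c_tip (a point): Middle of the black round grip (18 mm in diameter, 18 mm long along frame y) at the end of cam lever c, 88 mm from its pivot.
- rack: Loose rack on the bench, 250 (x) by 116 mm (y), 1.6 kg: base plate 5 mm thick, two 8 mm notched steel rails along x at y = -46 and +46 mm, tops at z = 49 mm. Origin under its centre at bench level, z up. Three pairs of V notches. A roller lies across the rails: axis along rack y, centre at rack y = 0, axle in a notch pair. It is about a quarter turn from the frame and can be pushed about.
- notch_mid (a point): Where the centre of a roller lies when seated in the middle pair of notches: rack x 0, y 0, z 40 mm. The other two pairs are at rack x = -80 and +80 mm, same y and z. Notches are about 36 mm wide at the mouth, with 45 degree flanks.
- stop (a joint): Stop button, m: 0 = up, 0.007 = fully down; about 5 N presses it fully down and it springs back.
- stop_top (a point): Centre of the top face of the black round stop button (36 mm in diameter), on top of the fixed grey control box (90 x 120 mm, 55 mm high); the button's top is about 22 mm above the box. Pressed straight down.
- blow_gun: Fixed straight air blow gun on its side in a steel stand. Origin under it at bench level; x points along it to the nozzle, y to the side of its squeeze lever, z up. Round grip 26 mm in diameter along x at y = 0, axis 105 mm above the bench, held by uprights at x = -85 and +68 mm; free beside and below it between them. The lever runs along its +y side, from a hinge at x = +50, y = +20 mm.
- squeeze (a point): Point on the grip's axis at the place to squeeze (gun x -15, y 0, z 105 mm): pinch grip and lever together from above, closing across the gun. There they span gun y = -13 to +37 mm at rest and -13 to +23 mm when fully squeezed.
- trigger (a joint): Squeeze lever of the blow gun, rad: 0 = released, 0.22 = fully squeezed (stop). Hinged on an upright axis near the nozzle end; sprung, about 3 N to start and 8 N at the stop at the place to squeeze.
- trigger_pad (a point): Point on the outer face of the squeeze lever (16 mm tall) at the place to squeeze, at the height of the grip's axis, 65 mm from the hinge.
- tub: Bystander: open red plastic tub, 120 mm across, 130 mm high, origin under its centre.
- tin: Bystander: flat round steel tin, 80 mm across, 40 mm high, origin under its centre.
- junction_box: Bystander: grey steel junction box 90 x 110 x 60 mm, origin under its centre.
Not all that is in view belongs to the job. What is shaped like the roller_c but brown or pink is not meant.

How it is judged:
By the outcome, as a careful person would: the job done as asked, in the order asked, and still so for the second after the job is handed in, with the robot touching nothing.
Of roller_a, roller_b, roller_c only 2 to 3 are there at a start; the rules pass over those that are not, and their reading is None.
At some moment in a run one of rack may be knocked a few centimetres aside while the robot is not near it.
Once in a run the grip may slacken for a moment while it holds something.
It also fails if it takes over 210 s, if anything falls off the work surface, if the arm or the gripper's body presses on something with over 40 N, if the wrist force passes 120 N, or if a joint passes its speed limit or range.

## Working session

There is one attempt and no reset: what is moved stays moved. The work goes in short steps, Python scripts to look and compute and a tool call to move; the robot and the scene stay as the last step left them, time stands still between calls to the robot, and variables do not carry over. Pictures are saved under pics/ and viewed, and the job is handed in when it is done.

Besides the shell and the picture viewer there is one more tool, called after ">>>" by a JSON object that holds its "op" and its "data". play_rows: Moves the arm, as the interface text tells. Its arguments: {"type":"object","properties":{"moves":{"type":"array"},"squeeze":{"type":"number"}},"required":["moves"]}

```bash
ls; mkdir -p pics
python3 - <<'E'
from station import ctrl, eyes
import cv2
o=ctrl.get_obs(); print({k:o[k] for k in ['t','tool_pos','tool_rot','contact_force','opening']}, ctrl.grasp_offset)
for n in ['side','top','wrist']:
    d=eyes.get_image(n); cv2.imwrite(f'pics/{n}0.png',d['img'][:,:,::-1]); print(n,d['camera_matrix'],d['cam_to_world'])
    print([k for k in d])
E
```

```text
pics
{'t': 0.0, 'tool_pos': array([ 0.27210916, -0.56195711,  0.23005295]), 'tool_rot': array([-0.45226955,  1.97341905, -1.96924138]), 'contact_force': array([-0.45136751, -0.0534905 , -0.14659005]), 'opening': 0.08524285174911829} 0.0187
side [[451.55741515   0.         323.98422704]
 [  0.         451.55741515 238.45023122]
 [  0.           0.           1.        ]] [[-0.76479672  0.35597427 -0.53699934 -0.02073839]
 [-0.64397851 -0.44751577  0.62050086  0.71079607]
 [-0.01943333  0.82037306  0.57149838  0.75669804]
 [ 0.          0.          0.          1.        ]]
['img', 'camera_matrix', 'cam_to_world']
top [[601.10078991   0.         321.59932248]
 [  0.         601.10078991 243.35720487]
 [  0.           0.           1.        ]] [[ 0.01976608  0.99648531 -0.08140229  0.49168074]
 [-0.99956945  0.02146167  0.02000767  0.0032059 ]
 [ 0.02168438  0.08097177  0.99648049  1.2934597 ]
 [ 0.          0.          0.          1.        ]]
['img', 'camera_matrix', 'cam_to_world']
wrist [[371.64829954   0.         321.57552053]
 [  0.         371.64829954 237.14686111]
 [  0.           0.           1.        ]] [[ 0.43483407  0.86108455  0.26353886  0.33933885]
 [-0.90050727  0.41659044  0.12465579 -0.52914532]
 [-0.00244859 -0.29152324  0.95656061  0.37241937]
 [ 0.          0.          0.          1.        ]]
['img', 'camera_matrix', 'cam_to_world']
```

View pics/side0.png

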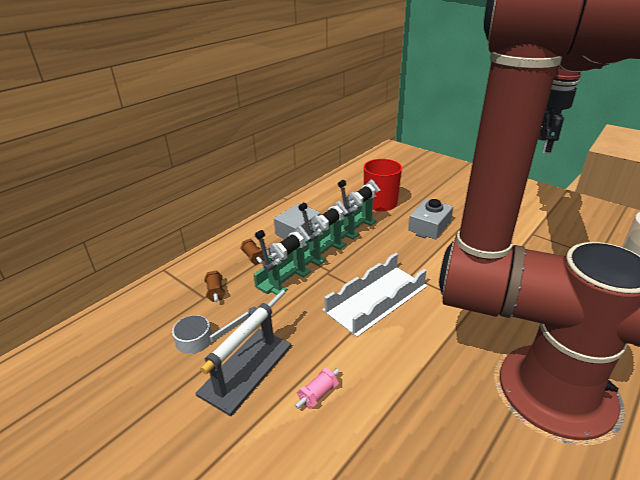

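View pics/top0.png

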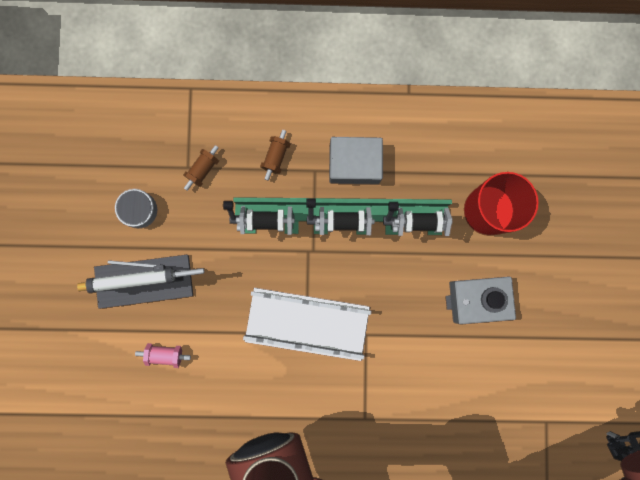

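View pics/wrist0.png

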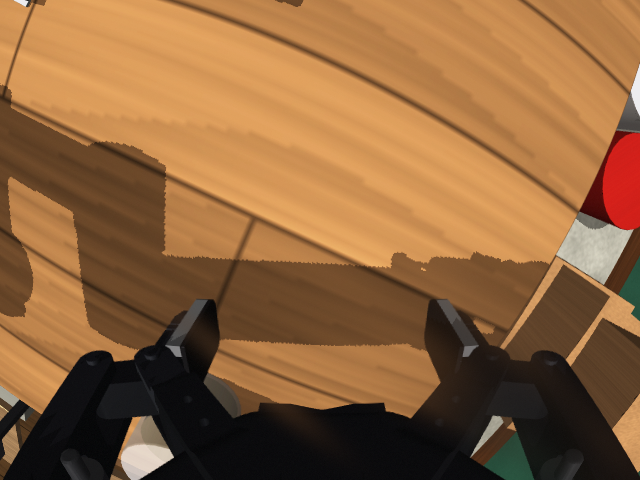

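```bash
cat > h.py <<'E'
from station import ctrl, eyes, finish_job, find_in, regions_of, pinpoint
import numpy as np, cv2
from scipy.spatial.transform import Rotation as R
def cam(n):
    d=eyes.get_image(n); return d
def ray(d,p,fish=False):
    K=d['camera_matrix'];T=d['cam_to_world']
    u=(p[0]-K[0,2])/K[0,0]; v=(p[1]-K[1,2])/K[1,1]
    if fish:
        r=np.hypot(u,v); s=np.sinc(r/np.pi) if r>0 else 1; v3=np.array([u*s,-v*s,-np.cos(r)])
    else: v3=np.array([u,-v,-1.])
    v3=T[:3,:3]@v3; return T[:3,3],v3/np.linalg.norm(v3)
def onz(d,p,z,fish=False):
    o,v=ray(d,p,fish); return o+v*(z-o[2])/v[2]
def tri(rs):
    A=np.zeros((3,3));b=np.zeros(3)
    for o,v in rs:
        M=np.eye(3)-np.outer(v,v);A+=M;b+=M@o
    x=np.linalg.solve(A,b); return x,[np.linalg.norm((np.eye(3)-np.outer(v,v))@(x-o)) for o,v in rs]
def proj(d,X,fish=False):
    K=d['camera_matrix'];T=d['cam_to_world']
    c=T[:3,:3].T@(np.asarray(X)-T[:3,3]); c=np.array([c[0],-c[1],-c[2]])
    if fish:
        t=np.arctan2(np.hypot(c[0],c[1]),c[2]); h=np.hypot(c[0],c[1])+1e-12
        q=c[:2]/h*t
    else: q=c[:2]/c[2]
    return q*K[0,0]+K[:2,2]
def st():
    o=ctrl.get_obs(); y=R.from_rotvec(o['tool_rot']).as_matrix()
    print('t',round(o['t'],2),'pos',o['tool_pos'].round(4),'toolz(xy)',y[:,2].round(3),'tooly',y[:,1].round(3),'ang',np.degrees(np.arctan2(y[1,2],y[0,2])).round(1),'F',o['contact_force'].round(1),'op',o['opening'].round(4),'q',o['q'].round(2))
    return o
E
python3 - <<'E'
from h import *
st()
dt=cam('top');ds=cam('side')
for q in ['stop_top','frame','seat_a','seat_b','seat_c','roller_a','lever_a_tip','rack','notch_mid','blow_gun','squeeze','trigger_pad','tub','tin','junction_box']:
    print(q)
    for n,d in (('top',dt),('side',ds)):
        print('  ',n,[(np.round(r['point'],1).tolist(),round(r['score'],2)) for r in pinpoint(n,q)][:5])
E
```

```text
Traceback (most recent call last):
  File "h.py", line 30, in st
    print('t',round(o['t'],2),'pos',o['tool_pos'].round(4),'toolz(xy)',y[:,2].round(3),'tooly',y[:,1].round(3),'ang',np.degrees(np.arctan2(y[1,2],y[0,2])).round(1),'F',o['contact_force'].round(1),'op',o['opening'].round(4),'q',o['q'].round(2))
                                                                                                                                                                                                         ^^^^^^^^^^^^^^^^^^
AttributeError: 'float' object has no attribute 'round'
```

```bash
sed -i "s/o\['opening'\].round(4)/round(float(o['opening']),4)/" h.py
python3 - <<'E'
from h import *
st()
dt=cam('top');ds=cam('side')
for q in ['stop_top','frame','seat_a','seat_b','seat_c','roller_a','lever_a_tip','rack','notch_mid','blow_gun','squeeze','trigger_pad','tub','tin','junction_box']:
    print(q)
    for n,d in (('top',dt),('side',ds)):
        print('  ',n,[(np.round(r['point'],1).tolist(),round(r['score'],2)) for r in pinpoint(n,q)][:5])
E
```

```text
t 0.15 pos [ 0.2721 -0.5621  0.2303] toolz(xy) [ 0.436 -0.9   -0.002] tooly [-0.001  0.002 -1.   ] ang -64.2 F [-0.3 -0.5 -0.1] op 0.0853 q [-1.24  0.05  1.61 -0.    1.48 -0.12]
stop_top
   top [([494.6, 300.1], 0.84), ([308.3, 325.3], 0.36)]
   side [([433.8, 200.6], 0.65), ([296.7, 232.1], 0.57)]
frame
   top [([490.8, 206.5], 0.26)]
   side [([331.0, 251.7], 0.7)]
seat_a
   top [([343.7, 219.9], 0.79), ([266.9, 216.4], 0.69), ([309.8, 325.1], 0.59), ([424.3, 222.7], 0.57)]
   side [([364.8, 191.8], 0.92), ([326.5, 215.5], 0.66), ([287.7, 243.9], 0.63)]
seat_b
   top [([343.7, 219.9], 0.79), ([266.9, 216.4], 0.69), ([309.8, 325.1], 0.59), ([424.3, 222.7], 0.57)]
   side [([364.8, 191.8], 0.92), ([326.5, 215.5], 0.66), ([287.7, 243.9], 0.63)]
seat_c
   top [([343.7, 219.9], 0.79), ([266.9, 216.4], 0.69), ([309.8, 325.1], 0.59), ([424.3, 222.7], 0.57)]
   side [([364.8, 191.8], 0.92), ([326.5, 215.5], 0.66), ([287.7, 243.9], 0.63)]
roller_a
   top [([272.3, 157.1], 0.82), ([342.7, 218.2], 0.7), ([160.9, 356.3], 0.69), ([263.7, 219.4], 0.68), ([201.2, 167.6], 0.64)]
   side [([327.1, 
[... 334 characters left out ...]
_mid
   top [([306.9, 326.5], 0.68)]
   side [([377.1, 283.9], 0.74)]
blow_gun
   top [([145.3, 282.1], 0.79)]
   side [([249.7, 365.4], 0.84)]
squeeze
   top [([124.2, 281.6], 0.92)]
   side [([235.1, 333.2], 0.87), ([434.1, 200.6], 0.52)]
trigger_pad
   top [([128.2, 260.7], 0.66)]
   side [([222.0, 328.3], 0.78), ([378.3, 288.1], 0.67), ([363.3, 194.9], 0.39), ([325.3, 218.4], 0.37)]
tub
   top [([491.0, 206.2], 0.63), ([426.0, 221.6], 0.41)]
   side [([379.3, 201.6], 0.79), ([374.4, 299.5], 0.71), ([363.3, 194.7], 0.43)]
tin
   top [([136.7, 209.5], 0.61)]
   side [([194.9, 341.9], 0.59)]
junction_box
   top [([353.9, 161.7], 0.7), ([228.7, 208.4], 0.63)]
   side [([299.8, 231.0], 0.66)]
```

Run:
```python
from h import *
dt=cam('top');ds=cam('side')
P={'stop':([494.6,300.1],[433.8,200.6],.077),'seata':([424.3,222.7],[364.8,191.8],.115),'seatb':([343.7,219.9],[326.5,215.5],.115),'seatc':([266.9,216.4],[287.7,243.9],.115),
'la':([391.7,207],[341.5,182.1],.172),'rack0':([308.7,326.9],[375.7,297.2],0),'notch':([306.9,326.5],[377.1,283.9],.04),'squeeze':([124.2,281.6],[235.1,333.2],.105),'pad':([128.2,260.7],[222,328.3],.105),'gun':([145.3,282.1],[249.7,365.4],0),'tub':([491,206.2],[379.3,201.6],0),'tin':([136.7,209.5],[194.9,341.9],0),'jb':([353.9,161.7],[299.8,231],0)}
for k,(a,b,z) in P.items():
    x,r=tri([ray(dt,a),ray(ds,b)]); print(k,x.round(4),'res',round(r[0],4),'top@z',onz(dt,a,z)[:2].round(4),'side@z',onz(ds,b,z)[:2].round(4))
# frame back edge & rack corners etc
im=dt['img'][:,:,::-1]
cv2.imwrite('pics/rack_z.png',cv2.resize(im[270:380,220:400],None,fx=4,fy=4,interpolation=cv2.INTER_CUBIC))
cv2.imwrite('pics/frame_z.png',cv2.resize(im[185:250,215:465],None,fx=3.2,fy=3.2,interpolation=cv2.INTER_CUBIC))
cv2.imwrite('pics/gun_z.png',cv2.resize(im[235:325,60:260],None,fx=4,fy=4,interpolation=cv2.INTER_CUBIC))
```

```text
stop [ 0.4842 -0.3719  0.0828] res 0.0011 top@z [ 0.4832 -0.3744] side@z [ 0.4894 -0.3803]
seata [ 0.6304 -0.2216  0.1277] res 0.0017 top@z [ 0.6334 -0.223 ] side@z [ 0.6422 -0.2415]
seatb [ 0.6353 -0.0618  0.1244] res 0.0014 top@z [ 0.6354 -0.0632] side@z [ 0.6463 -0.0725]
seatc [0.6381 0.0877 0.1147] res 0.0011 top@z [0.6389 0.0884] side@z [0.6368 0.0873]
la [ 0.6542 -0.1484  0.1813] res 0.0008 top@z [ 0.6549 -0.1502] side@z [ 0.6658 -0.1619]
rack0 [0.4219 0.0039 0.0034] res 0.0046 top@z [0.4179 0.0012] side@z [0.4275 0.0035]
notch [0.4226 0.0059 0.0471] res 0.0015 top@z [0.4209 0.005 ] side@z [ 4.283e-01 -3.000e-04]
squeeze [0.5071 0.3633 0.1166] res 0.0028 top@z [0.5052 0.3648] side@z [0.5191 0.3586]
pad [0.549  0.3626 0.1017] res 0.0036 top@z [0.5464 0.3588] side@z [0.5494 0.3664]
gun [0.5055 0.3484 0.0107] res 0.0009 top@z [0.5063 0.3519] side@z [0.5122 0.3426]
tub [ 0.6871 -0.392  -0.003 ] res 0.0 top@z [ 0.6867 -0.3911] side@z [ 0.6844 -0.3877]
tin [ 0.6605  0.3759 -0.0026] res 0.0025 top@z [0.6619 0.3771] side@z [0.6559 0.3757]
jb [ 0.7746 -0.0922  0.0013] res 0.0038 top@z [ 0.7779 -0.0898] side@z [ 0.7725 -0.0955]
```

View pics/rack_z.png

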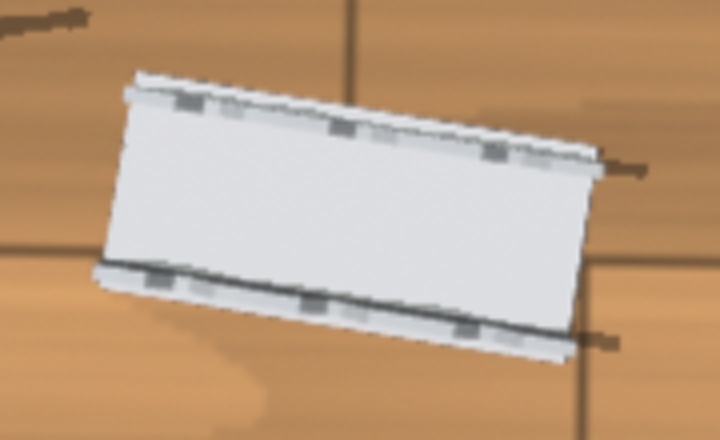

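View pics/frame_z.png

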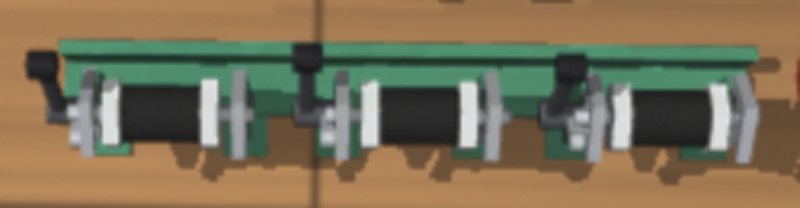

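View pics/gun_z.png

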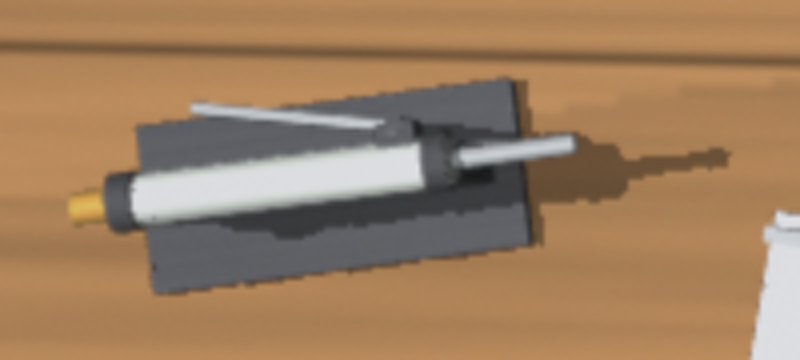

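>>> {"op": "play_rows", "data": {"moves": [{"x":3.5,"y":3.15,"z":-1,"jaw":0},{"x":3.5,"y":3.15,"z":-1},{"x":3.5,"y":3.15,"z":-1},{"x":3.5,"y":3.15,"z":-1},{"x":3.5,"y":3.15,"z":-1},{"x":3.5,"y":3.15,"z":-1},{},{}], "squeeze": 60}}

```text
invalid input
```

Run:
```python
from h import *
o=st()
d=cam('wrist');cv2.imwrite('pics/w1.png',d['img'][:,:,::-1])
for r in pinpoint('wrist','stop_top'):print(r['point'],r['score'],onz(d,r['point'],.077,True).round(4))
```

```text
t 1.85 pos [ 0.2723 -0.5626  0.2313] toolz(xy) [ 0.436 -0.9    0.   ] tooly [ 0. -0. -1.] ang -64.2 F [ 0.3  0.2 -0. ] op 0.0854 q [-1.24  0.05  1.61 -0.    1.48 -0.12]
```

View pics/w1.png

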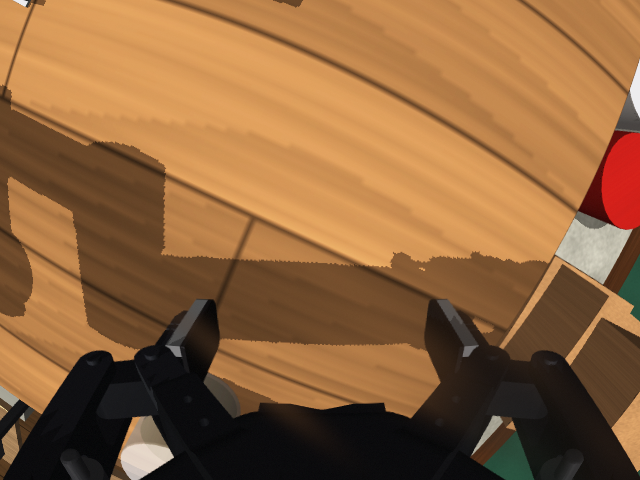

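>>> {"op": "play_rows", "data": {"moves": [{"x":3.5,"y":3.15,"z":-1,"turn":0,"jaw":0},{"x":3.5,"y":3.15,"z":-1,"turn":0,"jaw":0},{"x":3.5,"y":3.15,"z":-1,"turn":0,"jaw":0},{"x":3.5,"y":3.15,"z":-1,"turn":0,"jaw":0},{"x":3.5,"y":3.15,"z":-1,"turn":0,"jaw":0},{"x":3.5,"y":3.15,"z":-1,"turn":0,"jaw":0},{"x":0,"y":0,"z":0,"turn":0,"jaw":0}], "squeeze": 60}}

```text
t: 2.53
tool_pos: [0.4575, -0.3934, 0.1771]
tool_rot: [-0.457, 1.971, -1.962]
contact_force: [-0.5, -0.1, -0.1]
opening: 0.0007
```

Run:
```python
from h import *
d=cam('wrist');o=st();cv2.imwrite('pics/w2.png',d['img'][:,:,::-1])
for r in pinpoint('wrist','stop_top'):print(r['point'],r['score'],onz(d,r['point'],.077,True).round(4))
```

```text
t 2.58 pos [ 0.4558 -0.3958  0.178 ] toolz(xy) [ 0.441 -0.898 -0.002] tooly [-0.001  0.002 -1.   ] ang -63.9 F [-0.7  0.1  0.3] op 0.0001 q [-0.84  0.04  1.71  0.    1.39  0.28]
[316.1, 193.7] 0.78 [ 0.4834 -0.3753  0.077 ]
```

View pics/w2.png

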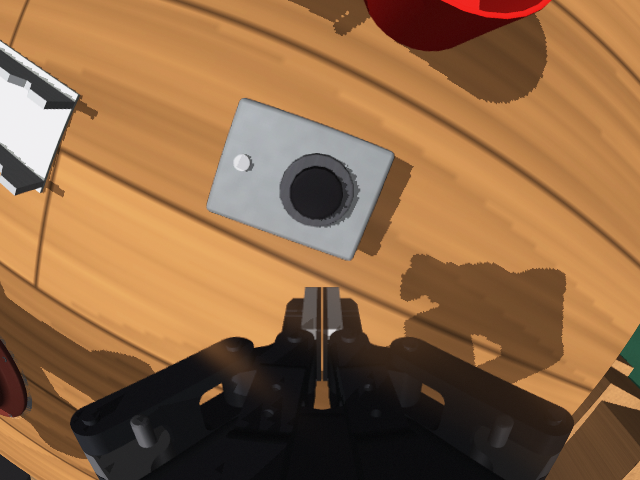

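>>> {"op": "play_rows", "data": {"moves": [{"x":1.4,"y":1.05,"z":-2,"turn":0,"jaw":0},{"x":1.35,"y":1.05,"z":-2,"turn":0,"jaw":0},{"x":0,"y":0,"z":-2,"turn":0,"jaw":0},{"x":0,"y":0,"z":-1.5,"turn":0,"jaw":0},{"x":0,"y":0,"z":0,"turn":0,"jaw":0}]}}

```text
t: 3.05
tool_pos: [0.479, -0.3774, 0.1007]
tool_rot: [-0.455, 1.979, -1.968]
contact_force: [-0.3, 0.9, -0.5]
opening: -0.0001
```

>>> {"op": "play_rows", "data": {"moves": [{"x":0.4,"y":0.2,"z":-1.0,"turn":0,"jaw":0},{"x":0,"y":0,"z":-1.0,"turn":0,"jaw":0},{"x":0,"y":0,"z":-0.4,"turn":0,"jaw":0},{"x":0,"y":0,"z":-0.3,"turn":0,"jaw":0},{"x":0,"y":0,"z":-0.3,"turn":0,"jaw":0},{"x":0,"y":0,"z":0,"turn":0,"jaw":0}]}}

```text
t: 3.55
tool_pos: [0.4855, -0.3764, 0.0747]
tool_rot: [-0.452, 1.971, -1.972]
contact_force: [-3.4, -0.0, 2.5]
opening: -0.0003
```

>>> {"op": "play_rows", "data": {"moves": [{"x":0,"y":0,"z":-0.3,"turn":0,"jaw":0},{"x":0,"y":0,"z":-0.3,"turn":0,"jaw":0},{"x":0,"y":0,"z":0,"turn":0,"jaw":0},{"x":0,"y":0,"z":0,"turn":0,"jaw":0}]}}

```text
t: 3.88
tool_pos: [0.4861, -0.3767, 0.0709]
tool_rot: [-0.452, 1.969, -1.973]
contact_force: [-4.9, 2.2, 11.8]
opening: 0.0003
```

>>> {"op": "play_rows", "data": {"moves": [{"x":0,"y":0,"z":-0.2,"turn":0,"jaw":0},{"x":0,"y":0,"z":0,"turn":0,"jaw":0},{"x":0,"y":0,"z":0,"turn":0,"jaw":0}]}}

```text
t: 4.13
tool_pos: [0.4862, -0.3768, 0.0708]
tool_rot: [-0.452, 1.97, -1.972]
contact_force: [-9.5, 5.3, 19.0]
opening: 0.0003
```

>>> {"op": "play_rows", "data": {"moves": [{"x":0,"y":0,"z":2,"turn":0,"jaw":0},{"x":0,"y":0,"z":4,"turn":0,"jaw":0},{"x":0,"y":0,"z":4,"turn":7,"jaw":0},{"x":1,"y":3,"z":2.5,"turn":7,"jaw":0},{"x":1,"y":3,"z":2.5,"turn":7,"jaw":0},{"x":1,"y":3,"z":2,"turn":7,"jaw":0},{"x":1,"y":3,"z":2,"turn":7,"jaw":0},{"x":1,"y":3,"z":2,"turn":7,"jaw":0}]}}

```text
t: 4.8
tool_pos: [0.536, -0.2245, 0.2774]
tool_rot: [-1.003, 1.483, -1.485]
contact_force: [0.7, 0.3, -0.3]
opening: -0.0002
```

>>> {"op": "play_rows", "data": {"moves": [{"x":1,"y":3,"z":2,"turn":7,"jaw":0},{"x":1,"y":0,"z":0,"turn":7,"jaw":0},{"x":1,"y":0,"z":0,"turn":7,"jaw":0},{"x":0,"y":0,"z":0,"turn":0,"jaw":0},{"x":0,"y":0,"z":0,"turn":0,"jaw":0}]}}

```text
t: 5.22
tool_pos: [0.5656, -0.1957, 0.2957]
tool_rot: [-1.199, 1.227, -1.225]
contact_force: [-0.6, 0.3, -0.6]
opening: -0.0001
```

Run:
```python
from h import *
d=cam('wrist');o=st();cv2.imwrite('pics/w3.png',d['img'][:,:,::-1])
print(d['cam_to_world'].round(3))
for q,z in (('stop_top',.077),('lever_a_tip',.172),('seat_a',.115),('roller_a',.115),('frame',0)):
  for r in pinpoint('wrist',q):print(q,np.round(r['point'],1),round(r['score'],2),onz(d,r['point'],z,True).round(4))
```

```text
t 5.27 pos [ 0.5652 -0.1959  0.2956] toolz(xy) [ 1.    -0.023 -0.001] tooly [-0.001  0.001 -1.   ] ang -1.3 F [-0.3 -0.2 -0.9] op -0.0001 q [-0.46 -0.04  1.6  -0.    1.58 -0.43]
[[ 1.     0.023  0.008  0.567]
 [-0.024  0.956  0.291 -0.121]
 [-0.001 -0.291  0.957  0.438]
 [ 0.     0.     0.     1.   ]]
stop_top [397.1  61.2] 0.74 [ 0.6416 -0.055   0.077 ]
stop_top [255.5 353.4] 0.46 [ 0.4834 -0.3718  0.077 ]
lever_a_tip [440.4 174.8] 0.83 [ 0.6548 -0.1552  0.172 ]
roller_a [395.9 234.6] 0.96 [ 0.6333 -0.218   0.115 ]
roller_a [399.1  64.6] 0.59 [ 0.6355 -0.0649  0.115 ]
```

View pics/w3.png

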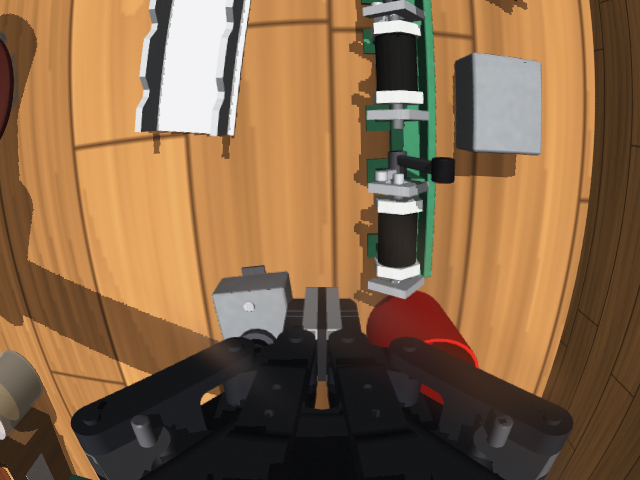

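>>> {"op": "play_rows", "data": {"moves": [{"x":3.5,"y":1.05,"z":0,"turn":0,"jaw":0},{"x":3.5,"y":1.05,"z":0,"turn":0,"jaw":0},{"x":3.5,"y":1.05,"z":0,"turn":0,"jaw":0},{"x":3.5,"y":1.05,"z":0,"turn":0,"jaw":0},{"x":0,"y":0,"z":-3,"turn":0,"jaw":0},{"x":0,"y":0,"z":-3,"turn":0,"jaw":0},{"x":0,"y":0,"z":-3,"turn":0,"jaw":0},{"x":0,"y":0,"z":-3,"turn":0,"jaw":0}]}}

```text
t: 6.18
tool_pos: [0.7056, -0.1541, 0.1749]
tool_rot: [-1.199, 1.225, -1.225]
contact_force: [0.4, -0.6, -0.5]
opening: 0.0
```

Run:
```python
from h import *
d=cam('wrist');o=st();cv2.imwrite('pics/w4.png',d['img'][:,:,::-1])
for q,z in (('lever_a_tip',.172),):
  for r in pinpoint('wrist',q):print(q,np.round(r['point'],1),round(r['score'],2),onz(d,r['point'],z,True).round(4))
```

```text
t 6.23 pos [ 0.7017 -0.153   0.1662] toolz(xy) [ 1.    -0.021 -0.012] tooly [-0.012  0.004 -1.   ] ang -1.2 F [-1.7  0.6 -6.1] op 0.0003 q [-0.32  0.32  1.42 -0.    1.41 -0.3 ]
lever_a_tip [207.2 301.1] 0.78 [ 0.6541 -0.1521  0.172 ]
```

View pics/w4.png

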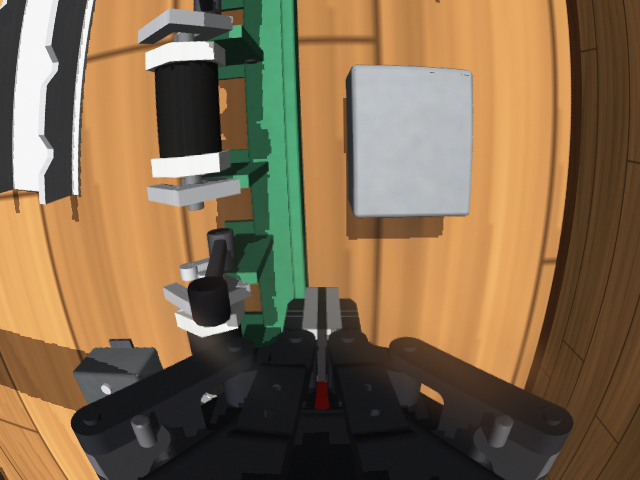

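>>> {"op": "play_rows", "data": {"moves": [{"x":-2.4,"y":0,"z":0.2,"turn":0,"jaw":0},{"x":-1.3,"y":0,"z":0.3,"turn":0,"jaw":0},{"x":-1.3,"y":0,"z":0.3,"turn":0,"jaw":0},{"x":-2.6,"y":0,"z":-0.2,"turn":0,"jaw":0},{"x":-2.4,"y":0,"z":-0.9,"turn":0,"jaw":0},{"x":-1.7,"y":0,"z":-1.4,"turn":0,"jaw":0},{"x":0,"y":0,"z":0,"turn":0,"jaw":0}]}}

```text
t: 6.87
tool_pos: [0.5855, -0.1538, 0.1587]
tool_rot: [-1.2, 1.228, -1.223]
contact_force: [-0.0, 1.1, -0.3]
opening: 0.0003
```

Run:
```python
from h import *
d=cam('wrist');o=st();cv2.imwrite('pics/w5.png',d['img'][:,:,::-1])
d=cam('side');cv2.imwrite('pics/s5.png',cv2.resize(d['img'][120:320,220:480,::-1],None,fx=3,fy=3))
```

```text
t 6.92 pos [ 0.5875 -0.1541  0.16  ] toolz(xy) [ 1.    -0.022 -0.   ] tooly [-0.  0. -1.] ang -1.2 F [ 0.2 -0.4  0.1] op -0.0001 q [-0.38  0.06  1.72  0.    1.36 -0.36]
```

View pics/s5.png

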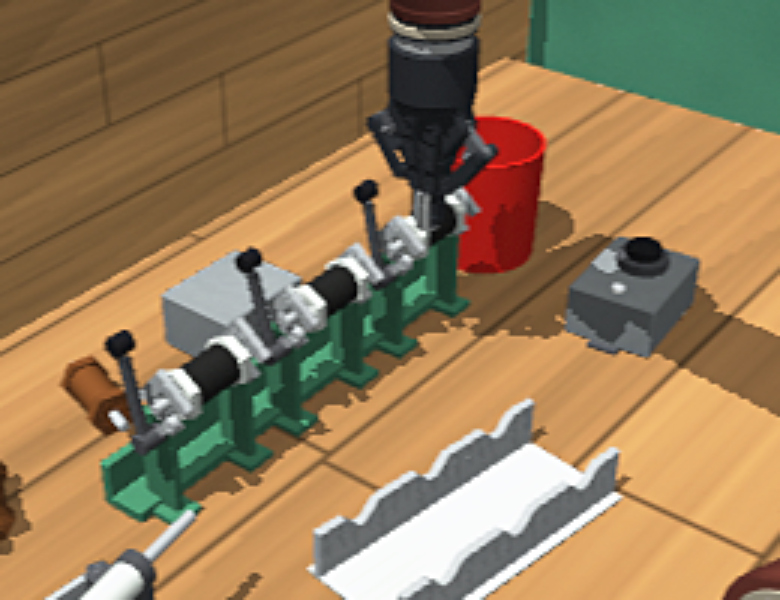

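View pics/w5.png

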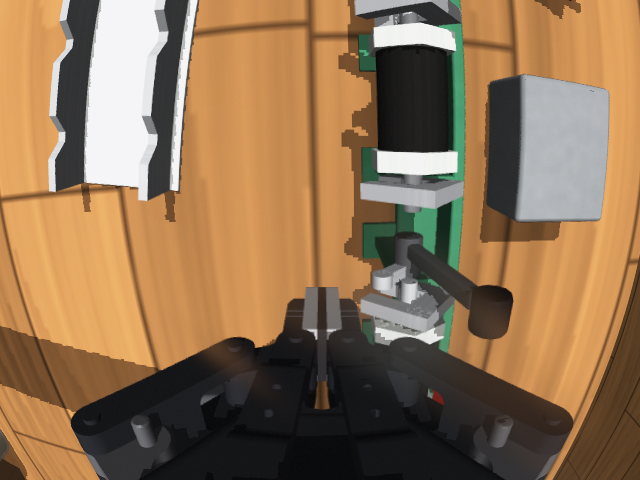

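Run:
```python
from h import *
o=st();d=cam('wrist');print(proj(d,o['tool_pos'],True), d['cam_to_world'].round(3).tolist())
for r in pinpoint('wrist','lever_a_tip'):
  print(r['point'],[onz(d,r['point'],z,True).round(4) for z in (.16,.172,.18)])
print('grip pic',onz(d,(490,312),.172,True), 'pivot', onz(d,(408,245),.088,True))
s=cam('side');p=proj(s,o['tool_pos']);print(p,(p-[220,120])*3)
t=cam('top');print(proj(t,o['tool_pos']))
im=t['img'][:,:,::-1];cv2.imwrite('pics/t6.png',cv2.resize(im[165:265,330:530],None,fx=4,fy=4))
```

```text
t 6.97 pos [ 0.5891 -0.1544  0.1612] toolz(xy) [ 1.    -0.021  0.002] tooly [ 0.002 -0.001 -1.   ] ang -1.2 F [ 0.8 -0.4 -0.1] op -0.0001 q [-0.38  0.07  1.72  0.    1.35 -0.36]
[321.58112133 307.97014799] [[1.0, 0.022, 0.004, 0.59], [-0.022, 0.956, 0.292, -0.079], [0.002, -0.292, 0.956, 0.303], [0.0, 0.0, 0.0, 1.0]]
[478.3, 310.3] [array([ 0.662 , -0.1602,  0.16  ]), array([ 0.656 , -0.1534,  0.172 ]), array([ 0.652 , -0.1489,  0.18  ])]
grip pic [ 0.66191659 -0.15474431  0.172     ] pivot [ 0.64303452 -0.15120188  0.088     ]
[362.34408909 195.07976185] [427.03226728 225.23928554]
[392.75978752 242.30553357]
```

View pics/t6.png

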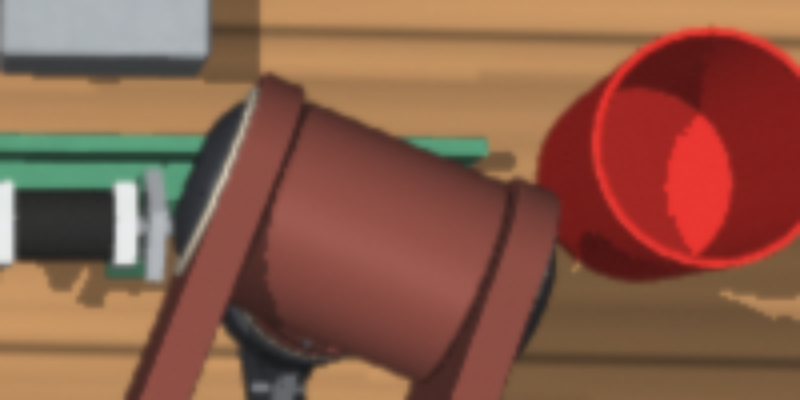

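>>> {"op": "play_rows", "data": {"moves": [{"x":0,"y":0,"z":4,"turn":0,"jaw":0},{"x":2.8,"y":0,"z":2,"turn":0,"jaw":0},{"x":2.9,"y":0,"z":0,"turn":0,"jaw":0},{"x":2.9,"y":0,"z":0,"turn":0,"jaw":0},{"x":2.9,"y":0,"z":0,"turn":0,"jaw":0},{"x":0,"y":0,"z":-3,"turn":0,"jaw":0},{"x":0,"y":0,"z":-3,"turn":0,"jaw":0},{"x":0,"y":0,"z":0,"turn":0,"jaw":0}]}}

```text
t: 7.83
tool_pos: [0.7012, -0.1527, 0.1517]
tool_rot: [-1.205, 1.233, -1.216]
contact_force: [-2.0, 0.4, -2.7]
opening: -0.0001
```

Run:
```python
from h import *
st();st()
```

```text
t 7.83 pos [ 0.7012 -0.1527  0.1517] toolz(xy) [ 1.    -0.02  -0.011] tooly [-0.011  0.004 -1.   ] ang -1.1 F [-2.   0.4 -2.7] op -0.0001 q [-0.32  0.33  1.44  0.    1.39 -0.3 ]
t 7.83 pos [ 0.7012 -0.1527  0.1517] toolz(xy) [ 1.    -0.02  -0.011] tooly [-0.011  0.004 -1.   ] ang -1.1 F [-2.   0.4 -2.7] op -0.0001 q [-0.32  0.33  1.44  0.    1.39 -0.3 ]
```

>>> {"op": "play_rows", "data": {"moves": [{"x":-1.5,"y":0,"z":0.3,"turn":0,"jaw":0},{"x":-1.5,"y":0,"z":0.3,"turn":0,"jaw":0},{"x":-1.5,"y":0,"z":0.3,"turn":0,"jaw":0},{"x":-1.5,"y":0,"z":0,"turn":0,"jaw":0},{"x":0,"y":0,"z":0,"turn":0,"jaw":0}]}}

```text
t: 8.25
tool_pos: [0.6439, -0.1543, 0.1715]
tool_rot: [-1.197, 1.221, -1.227]
contact_force: [0.5, -0.9, 0.4]
opening: -0.0
```

Run:
```python
from h import *
d=cam('wrist');st();cv2.imwrite('pics/w7.png',d['img'][:,:,::-1])
```

```text
t 8.3 pos [ 0.6441 -0.1543  0.171 ] toolz(xy) [ 1.    -0.021  0.003] tooly [ 0.003 -0.001 -1.   ] ang -1.2 F [ 0.   0.4 -0.3] op -0.0001 q [-0.35  0.18  1.58 -0.    1.38 -0.33]
```

View pics/w7.png

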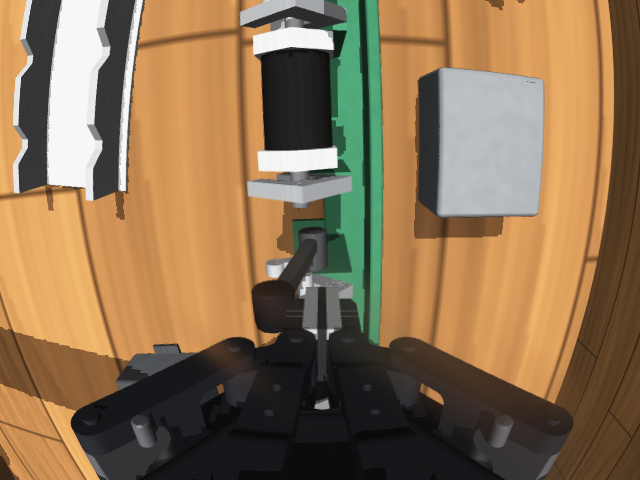

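>>> {"op": "play_rows", "data": {"moves": [{"x":-1.6,"y":0,"z":0,"turn":0,"jaw":0},{"x":-1.2,"y":0,"z":-0.4,"turn":0,"jaw":0},{"x":-1.2,"y":0,"z":-0.6,"turn":0,"jaw":0},{"x":-1.0,"y":0,"z":-0.8,"turn":0,"jaw":0},{"x":-0.8,"y":0,"z":-0.8,"turn":0,"jaw":0},{"x":-0.6,"y":0,"z":-1.0,"turn":0,"jaw":0},{"x":-0.5,"y":0,"z":-0.8,"turn":0,"jaw":0},{"x":0,"y":0,"z":0,"turn":0,"jaw":0}]}}

```text
t: 8.97
tool_pos: [0.575, -0.1545, 0.1248]
tool_rot: [-1.2, 1.224, -1.225]
contact_force: [1.6, -0.6, 1.2]
opening: -0.0001
```

Run:
```python
from h import *
d=cam('wrist');st();cv2.imwrite('pics/w8.png',d['img'][:,:,::-1])
d=cam('side');cv2.imwrite('pics/s8.png',cv2.resize(d['img'][120:320,220:480,::-1],None,fx=3,fy=3))
```

```text
t 9.02 pos [ 0.5751 -0.1543  0.125 ] toolz(xy) [ 1.    -0.021  0.   ] tooly [ 0. -0. -1.] ang -1.2 F [-0.   0.1  0.1] op 0.0001 q [-0.39  0.07  1.78 -0.    1.29 -0.37]
```

View pics/w8.png

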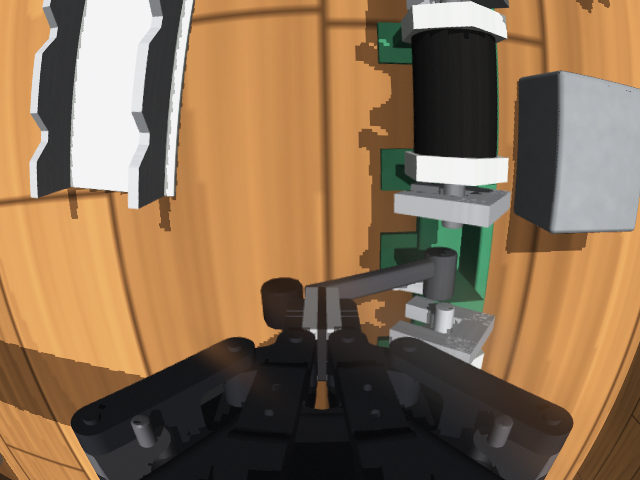

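View pics/s8.png

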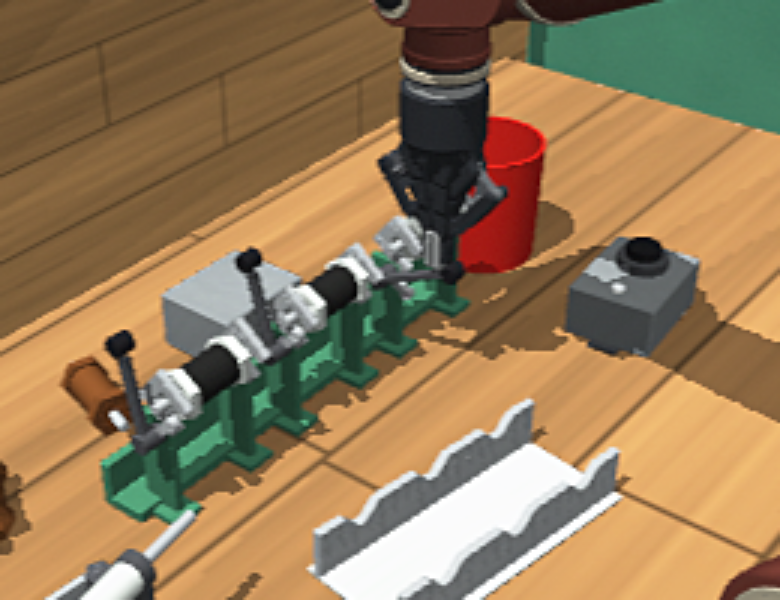

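>>> {"op": "play_rows", "data": {"moves": [{"x":0,"y":0,"z":-0.5,"turn":0,"jaw":0},{"x":0,"y":0,"z":-0.5,"turn":0,"jaw":0},{"x":0,"y":0,"z":0,"turn":0,"jaw":0}]}}

```text
t: 9.32
tool_pos: [0.5769, -0.1546, 0.1177]
tool_rot: [-1.198, 1.22, -1.227]
contact_force: [-0.2, 0.3, 9.8]
opening: -0.0
```

>>> {"op": "play_rows", "data": {"moves": [{"x":0,"y":0,"z":-0.5,"turn":0,"jaw":0},{"x":0,"y":0,"z":-0.3,"turn":0,"jaw":0},{"x":0,"y":0,"z":0,"turn":0,"jaw":0},{"x":0,"y":0,"z":0,"turn":0,"jaw":0}]}}

```text
t: 9.65
tool_pos: [0.5794, -0.1553, 0.1159]
tool_rot: [-1.195, 1.215, -1.231]
contact_force: [-6.5, 3.4, 31.6]
opening: 0.0001
```

>>> {"op": "play_rows", "data": {"moves": [{"x":0,"y":0,"z":4,"turn":0,"jaw":0},{"x":0,"y":0,"z":4,"turn":0,"jaw":0},{"x":2,"y":1.5,"z":3.2,"turn":0,"jaw":0},{"x":2.9,"y":2.8,"z":0.8,"turn":0,"jaw":0},{"x":2.9,"y":2.8,"z":0,"turn":0,"jaw":0},{"x":2.9,"y":2.8,"z":0,"turn":0,"jaw":0},{"x":2.5,"y":2.8,"z":0,"turn":0,"jaw":0},{"x":0,"y":2.9,"z":0,"turn":0,"jaw":0}]}}

```text
t: 10.32
tool_pos: [0.7094, 0.0037, 0.2247]
tool_rot: [-1.2, 1.225, -1.224]
contact_force: [-0.9, -0.2, -0.8]
opening: 0.0001
```

>>> {"op": "play_rows", "data": {"moves": [{"x":0,"y":0,"z":-2.5,"turn":0,"jaw":0},{"x":0,"y":0,"z":-2.5,"turn":0,"jaw":0},{"x":0,"y":0,"z":-1.7,"turn":0,"jaw":0},{"x":0,"y":0,"z":0,"turn":0,"jaw":0},{"x":0,"y":0,"z":0,"turn":0,"jaw":0}]}}

```text
t: 10.73
tool_pos: [0.7057, 0.0024, 0.1573]
tool_rot: [-1.202, 1.227, -1.222]
contact_force: [0.3, 0.2, 0.6]
opening: -0.0002
```

Run:
```python
from h import *
d=cam('wrist');st();cv2.imwrite('pics/w9.png',d['img'][:,:,::-1])
for q,z in (('lever_a_tip',.172),):
  for r in pinpoint('wrist',q):print(q,np.round(r['point'],1),round(r['score'],2),onz(d,r['point'],z,True).round(4))
```

```text
t 10.78 pos [0.7068 0.0021 0.1595] toolz(xy) [ 1.   -0.02 -0.  ] tooly [-0.  0. -1.] ang -1.2 F [0.9 1.2 0.8] op -0.0 q [-0.1   0.29  1.47  0.    1.38 -0.08]
```

View pics/w9.png

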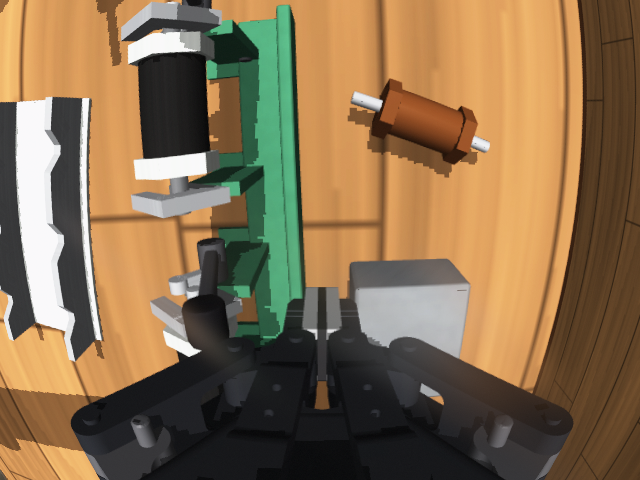

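>>> {"op": "play_rows", "data": {"moves": [{"x":-1.6,"y":-0.3,"z":0.3,"turn":0,"jaw":0},{"x":-1.5,"y":0,"z":0.3,"turn":0,"jaw":0},{"x":-1.5,"y":0,"z":0.3,"turn":0,"jaw":0},{"x":-1.5,"y":0,"z":0,"turn":0,"jaw":0},{"x":-1.6,"y":0,"z":0,"turn":0,"jaw":0},{"x":-1.2,"y":0,"z":-0.4,"turn":0,"jaw":0},{"x":-1.2,"y":0,"z":-0.6,"turn":0,"jaw":0},{"x":-1.0,"y":0,"z":-0.8,"turn":0,"jaw":0}]}}

```text
t: 11.5
tool_pos: [0.599, -0.0018, 0.1574]
tool_rot: [-1.192, 1.215, -1.231]
contact_force: [-0.5, 0.4, 7.9]
opening: -0.0004
```

>>> {"op": "play_rows", "data": {"moves": [{"x":-0.8,"y":0,"z":-0.8,"turn":0,"jaw":0},{"x":-0.6,"y":0,"z":-1.0,"turn":0,"jaw":0},{"x":-0.5,"y":0,"z":-0.8,"turn":0,"jaw":0},{"x":0,"y":0,"z":-0.5,"turn":0,"jaw":0},{"x":0,"y":0,"z":-0.5,"turn":0,"jaw":0},{"x":0,"y":0,"z":0,"turn":0,"jaw":0}]}}

```text
t: 12.0
tool_pos: [0.5779, -0.0013, 0.1168]
tool_rot: [-1.198, 1.222, -1.226]
contact_force: [0.2, -0.3, 5.7]
opening: -0.0005
```

>>> {"op": "play_rows", "data": {"moves": [{"x":0,"y":0,"z":-0.5,"turn":0,"jaw":0},{"x":0,"y":0,"z":-0.3,"turn":0,"jaw":0},{"x":0,"y":0,"z":0,"turn":0,"jaw":0},{"x":0,"y":0,"z":0,"turn":0,"jaw":0}]}}

```text
t: 12.33
tool_pos: [0.5813, -0.0015, 0.1146]
tool_rot: [-1.193, 1.216, -1.23]
contact_force: [-4.3, 0.1, 24.5]
opening: 0.0002
```

Run:
```python
from h import *
d=cam('wrist');st();cv2.imwrite('pics/w10.png',d['img'][:,:,::-1])
```

```text
t 12.38 pos [ 0.5814 -0.0015  0.1146] toolz(xy) [ 1.   -0.02  0.01] tooly [ 0.01  -0.001 -1.   ] ang -1.2 F [-4.5 -0.5 24.9] op 0.0002 q [-0.13  0.04  1.82  0.    1.26 -0.11]
```

View pics/w10.png

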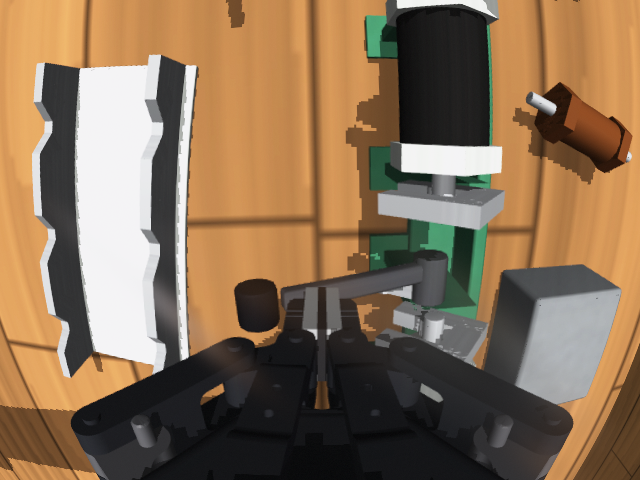

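>>> {"op": "play_rows", "data": {"moves": [{"x":0,"y":0,"z":4,"turn":0,"jaw":0},{"x":0,"y":0,"z":4,"turn":0,"jaw":0},{"x":2,"y":1.5,"z":3.2,"turn":0,"jaw":0},{"x":2.9,"y":2.8,"z":0.8,"turn":0,"jaw":0},{"x":2.9,"y":2.8,"z":0,"turn":0,"jaw":0},{"x":2.9,"y":2.8,"z":0,"turn":0,"jaw":0},{"x":2.6,"y":2.8,"z":0,"turn":0,"jaw":0},{"x":0,"y":2.8,"z":0,"turn":0,"jaw":0}]}}

```text
t: 13.05
tool_pos: [0.7126, 0.155, 0.225]
tool_rot: [-1.199, 1.225, -1.225]
contact_force: [-0.8, -0.4, -0.1]
opening: 0.0003
```

>>> {"op": "play_rows", "data": {"moves": [{"x":0,"y":0,"z":-2.5,"turn":0,"jaw":0},{"x":0,"y":0,"z":-2.5,"turn":0,"jaw":0},{"x":0,"y":0,"z":-1.7,"turn":0,"jaw":0},{"x":0,"y":0,"z":0,"turn":0,"jaw":0},{"x":0,"y":0,"z":0,"turn":0,"jaw":0}]}}

```text
t: 13.47
tool_pos: [0.7087, 0.1539, 0.1577]
tool_rot: [-1.202, 1.227, -1.223]
contact_force: [0.0, 0.2, 0.7]
opening: -0.0003
```

Run:
```python
from h import *
d=cam('wrist');st();cv2.imwrite('pics/w11.png',d['img'][:,:,::-1])
for q,z in (('lever_a_tip',.172),):
  for r in pinpoint('wrist',q):print(q,np.round(r['point'],1),round(r['score'],2),onz(d,r['point'],z,True).round(4))
d=cam('side');cv2.imwrite('pics/s11.png',cv2.resize(d['img'][120:320,220:480,::-1],None,fx=3,fy=3))
```

```text
t 13.52 pos [0.7098 0.154  0.1599] toolz(xy) [ 1.    -0.021  0.   ] tooly [ 0.  0. -1.] ang -1.2 F [ 0.  -0.3  0.4] op 0.0 q [0.11 0.33 1.42 0.   1.39 0.13]
```

View pics/w11.png

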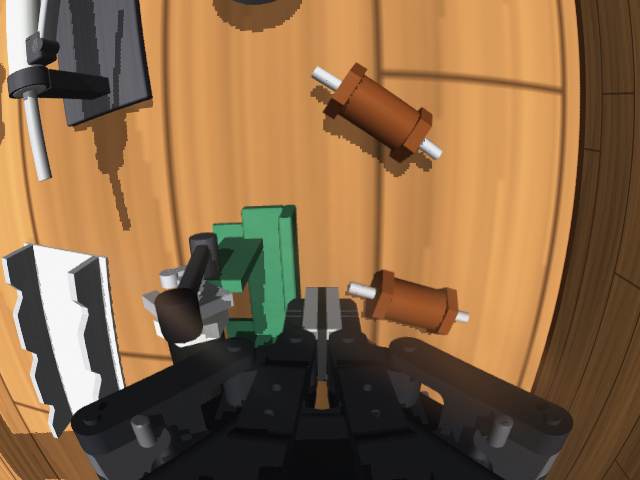

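View pics/s11.png

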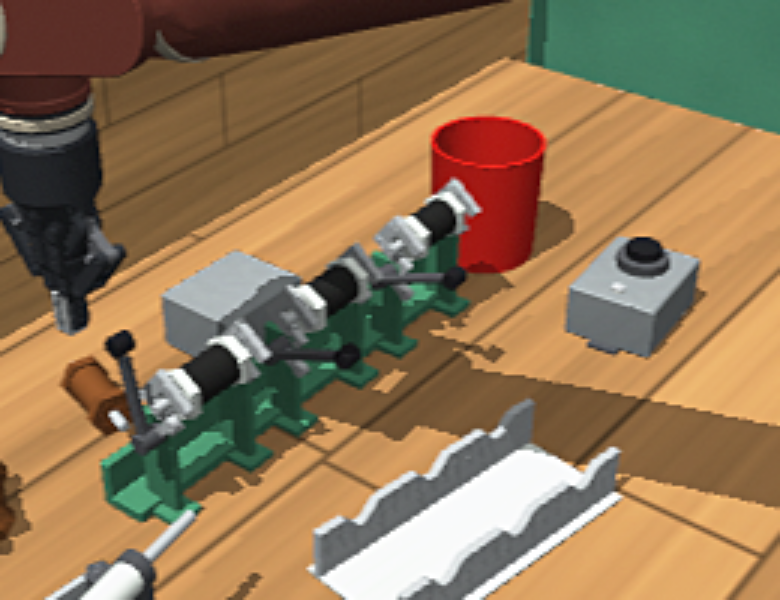

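>>> {"op": "play_rows", "data": {"moves": [{"x":-1.6,"y":0,"z":0.3,"turn":0,"jaw":0},{"x":-1.5,"y":0,"z":0.3,"turn":0,"jaw":0},{"x":-1.5,"y":0,"z":0.3,"turn":0,"jaw":0},{"x":-1.5,"y":0,"z":0,"turn":0,"jaw":0},{"x":-1.6,"y":0,"z":0,"turn":0,"jaw":0},{"x":-1.2,"y":0,"z":-0.4,"turn":0,"jaw":0},{"x":-1.2,"y":0,"z":-0.6,"turn":0,"jaw":0},{"x":-1.0,"y":0,"z":-0.8,"turn":0,"jaw":0}]}}

```text
t: 14.28
tool_pos: [0.6022, 0.1542, 0.1572]
tool_rot: [-1.189, 1.216, -1.229]
contact_force: [4.0, -0.4, 5.2]
opening: -0.0001
```

>>> {"op": "play_rows", "data": {"moves": [{"x":-0.8,"y":0,"z":-0.8,"turn":0,"jaw":0},{"x":-0.6,"y":0,"z":-1.0,"turn":0,"jaw":0},{"x":-0.5,"y":0,"z":-0.8,"turn":0,"jaw":0},{"x":0,"y":0,"z":-0.5,"turn":0,"jaw":0},{"x":0,"y":0,"z":-0.5,"turn":0,"jaw":0},{"x":0,"y":0,"z":0,"turn":0,"jaw":0}]}}

```text
t: 14.78
tool_pos: [0.5797, 0.1542, 0.1154]
tool_rot: [-1.199, 1.224, -1.224]
contact_force: [-0.4, -0.9, 4.5]
opening: 0.0
```

>>> {"op": "play_rows", "data": {"moves": [{"x":0,"y":0,"z":-0.5,"turn":0,"jaw":0},{"x":0,"y":0,"z":-0.3,"turn":0,"jaw":0},{"x":0,"y":0,"z":0,"turn":0,"jaw":0},{"x":0,"y":0,"z":0,"turn":0,"jaw":0}]}}

```text
t: 15.12
tool_pos: [0.5831, 0.1545, 0.1133]
tool_rot: [-1.193, 1.219, -1.227]
contact_force: [-4.7, -0.4, 23.4]
opening: 0.0003
```

>>> {"op": "play_rows", "data": {"moves": [{"x":0,"y":0,"z":3,"turn":0,"jaw":0},{"x":0,"y":0,"z":4,"turn":0,"jaw":8.5},{"x":0,"y":-2,"z":4,"turn":0,"jaw":8.5},{"x":0,"y":-4,"z":4,"turn":0,"jaw":8.5},{"x":0,"y":-4,"z":0,"turn":0,"jaw":8.5},{"x":0,"y":-3,"z":0,"turn":0,"jaw":8.5},{"x":0,"y":0,"z":0,"turn":0,"jaw":8.5},{"x":0,"y":0,"z":0,"turn":0,"jaw":8.5}]}}

```text
t: 15.78
tool_pos: [0.579, 0.0348, 0.2422]
tool_rot: [-1.199, 1.228, -1.225]
contact_force: [-0.6, -0.2, -0.3]
opening: 0.0831
```

Run:
```python
from h import *
d=cam('wrist');st();cv2.imwrite('pics/w12.png',d['img'][:,:,::-1])
for q,z in (('lever_a_tip',.120),('roller_a',.115),('notch_mid',.04),('rack',0)):
  for r in pinpoint('wrist',q):print(q,np.round(r['point'],1),round(r['score'],2),onz(d,r['point'],z,True).round(4))
d=cam('side');cv2.imwrite('pics/s12.png',cv2.resize(d['img'][120:320,220:480,::-1],None,fx=3,fy=3))
```

```text
t 15.83 pos [0.5789 0.0358 0.242 ] toolz(xy) [ 1.    -0.022 -0.002] tooly [-0.002  0.001 -1.   ] ang -1.2 F [-0.4  1.  -0.4] op 0.0849 q [-0.07 -0.06  1.71  0.    1.5  -0.05]
lever_a_tip [182.9 227.4] 0.18 [0.4714 0.0399 0.12  ]
roller_a [483.3  13.7] 0.72 [0.7063 0.2032 0.115 ]
roller_a [391.7 338.8] 0.71 [ 0.6367 -0.065   0.115 ]
roller_a [391.2 148.8] 0.7 [0.6308 0.0939 0.115 ]
roller_a [511.5 156.6] 0.64 [0.7297 0.0907 0.115 ]
roller_a [369.6 287.2] 0.34 [ 0.6159 -0.0148  0.115 ]
roller_a [293.6 270.7] 0.17 [0.556 0.001 0.115]
notch_mid [172.  237.2] 0.95 [0.4245 0.0087 0.04  ]
rack [183.9 227. ] 0.81 [0.4229 0.0086 0.    ]
```

View pics/w12.png

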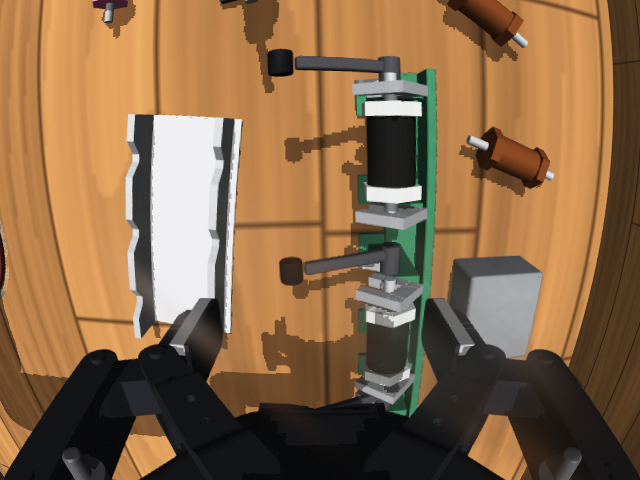

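View pics/s12.png

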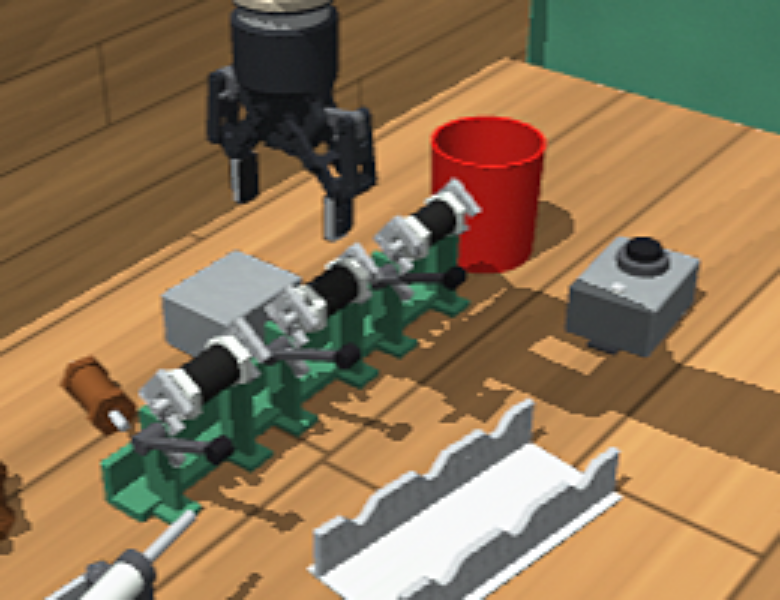

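Run:
```python
from h import *
t=cam('top')
im0=cv2.imread('pics/top0.png')
sub=im0[185:250,215:465]
g=sub.max(2)
m=(g<60).astype(np.uint8); m=cv2.morphologyEx(m,cv2.MORPH_OPEN,np.ones((5,5),np.uint8))
n,l,s,c=cv2.connectedComponentsWithStats(m)
C=[]
for i in range(1,n):
    if s[i][4]>250:
        p=c[i]+[215,185]; X=onz(t,p,.115+.004); print(s[i],p.round(1),X.round(4)); C.append(X)
# green back edge line
hsv=cv2.cvtColor(sub,cv2.COLOR_BGR2HSV); gm=cv2.inRange(hsv,(60,80,30),(90,255,255))
pts=[]
for x in range(25,235,5):
    ys=np.where(gm[:,x])[0]
    if len(ys): pts.append((x+215,ys[0]+185))
P=np.array([onz(t,p,.05)[:2] for p in pts]); k=np.polyfit(P[:,1],P[:,0],1); print('edge slope dx/dy',k, np.degrees(np.arctan(-k[0])), P[:3],P[-3:])
# wrist
w=cam('wrist'); wi=w['img']; 
m=((wi.max(2)<45)).astype(np.uint8); m[:, :340]=0;m[:,430:]=0; m[:95]=0;m[210:]=0
m=cv2.morphologyEx(m,cv2.MORPH_OPEN,np.ones((7,7),np.uint8))
n,l,s,c=cv2.connectedComponentsWithStats(m)
for i in range(1,n):
    if s[i][4]>500: print('w',s[i],c[i].round(1),onz(w,c[i],.119,True).round(4))
st()
```

```text
[ 38  27  24  17 405] [264.4 220. ] [0.6312 0.0928 0.119 ]
[119  28  24  17 405] [345.6 221. ] [ 0.6328 -0.0667  0.119 ]
[198  28  24  18 414] [424.3 221.5] [ 0.6352 -0.2223  0.119 ]
edge slope dx/dy [-0.01263827  0.68676988] 0.7240808839422858 [[0.68435069 0.15004938]
 [0.68459154 0.13966583]
 [0.68483247 0.12927852]] [[ 0.68957498 -0.2577418 ]
 [ 0.68981844 -0.26827113]
 [ 0.69006199 -0.27880431]]
w [ 366  120   49   71 3365] [390.4 154.2] [0.6299 0.0925 0.119 ]
w [418 120   8  67 526] [421.4 152.5] [0.6532 0.0941 0.119 ]
t 16.18 pos [0.5794 0.0368 0.2428] toolz(xy) [ 1.    -0.019 -0.001] tooly [-0.001  0.    -1.   ] ang -1.1 F [-0.5  0.7  0. ] op 0.0849 q [-0.06 -0.06  1.7   0.    1.5  -0.05]
```

>>> {"op": "play_rows", "data": {"moves": [{"x":2.5,"y":2.7,"z":0,"turn":1.8,"jaw":6.5},{"x":2.6,"y":2.7,"z":0,"turn":0,"jaw":6.5},{"x":0,"y":0,"z":-3,"turn":0,"jaw":6.5},{"x":0,"y":0,"z":-3,"turn":0,"jaw":6.5},{"x":0,"y":0,"z":0,"turn":0,"jaw":6.5},{"x":0,"y":0,"z":0,"turn":0,"jaw":6.5}]}}

```text
t: 16.68
tool_pos: [0.629, 0.0903, 0.1807]
tool_rot: [-1.219, 1.205, -1.198]
contact_force: [-1.1, -0.7, 0.7]
opening: 0.0652
```

Run:
```python
from h import *
d=cam('wrist');st();cv2.imwrite('pics/w13.png',d['img'][:,:,::-1])
d=cam('side');cv2.imwrite('pics/s13.png',cv2.resize(d['img'][120:320,220:480,::-1],None,fx=3,fy=3))
```

```text
t 16.73 pos [0.6304 0.0902 0.1833] toolz(xy) [ 1.     0.011 -0.001] tooly [-0.001  0.    -1.   ] ang 0.6 F [0.  0.2 0.7] op 0.0654 q [0.03 0.11 1.63 0.   1.4  0.01]
```

View pics/w13.png

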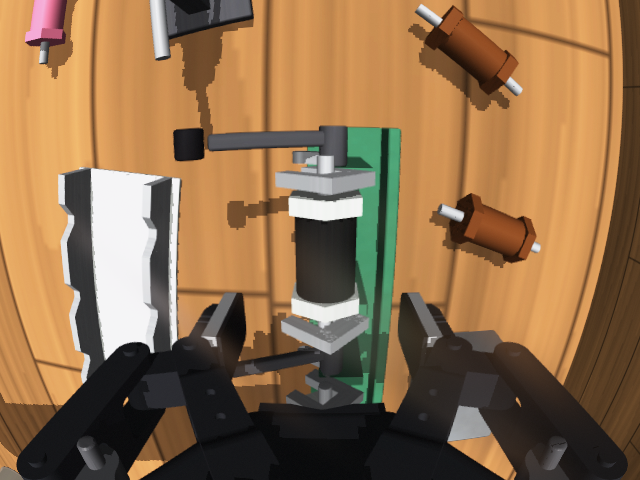

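View pics/s13.png

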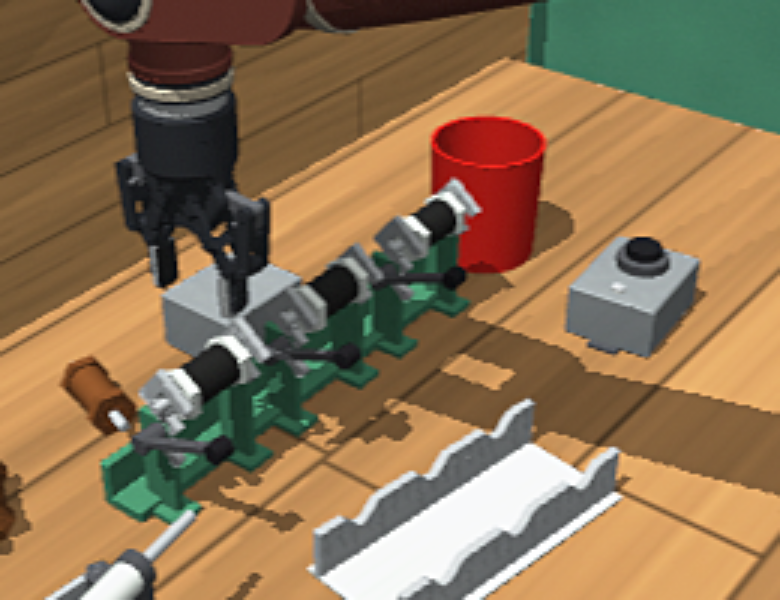

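```bash
cat >> h.py <<'E'
def barrel(box,z=.119,th=45,show=True):
    w=cam('wrist'); wi=w['img']; m=np.zeros(wi.shape[:2],np.uint8)
    x0,y0,x1,y1=box; m[y0:y1,x0:x1]=(wi[y0:y1,x0:x1].max(2)<th)
    m=cv2.morphologyEx(m,cv2.MORPH_OPEN,np.ones((9,9),np.uint8))
    n,l,s,c=cv2.connectedComponentsWithStats(m)
    for i in range(1,n):
        if s[i][4]>500: print('w',s[i],c[i].round(1),onz(w,c[i],z,True).round(4))
E
python3 - <<'E'
from h import *
barrel((270,190,390,310))
E
```

```text
w [ 292  216   59   52 1905] [326.2 234.7] [0.634  0.1033 0.119 ]
```

>>> {"op": "play_rows", "data": {"moves": [{"x":0.15,"y":0.1,"z":-3,"turn":0,"jaw":6.5},{"x":0,"y":0,"z":-3,"turn":0,"jaw":6.5},{"x":0,"y":0,"z":-2.9,"turn":0,"jaw":6.5},{"x":0,"y":0,"z":0,"turn":0,"jaw":6.5},{"x":0,"y":0,"z":0,"turn":0,"jaw":6.5}]}}

```text
t: 17.25
tool_pos: [0.6318, 0.0907, 0.0944]
tool_rot: [-1.215, 1.202, -1.201]
contact_force: [0.8, 0.2, 0.6]
opening: 0.0646
```

>>> {"op": "play_rows", "data": {"moves": [{"x":0,"y":0,"z":0,"turn":0,"jaw":4.2},{"x":0,"y":0,"z":0,"turn":0,"jaw":3.8},{"x":0,"y":0,"z":0,"turn":0,"jaw":3.0},{"x":0,"y":0,"z":0,"turn":0,"jaw":3.0},{"x":0,"y":0,"z":0,"turn":0,"jaw":3.0},{"x":0,"y":0,"z":0,"turn":0,"jaw":3.0}], "squeeze": 40}}

```text
t: 17.75
tool_pos: [0.6311, 0.091, 0.0969]
tool_rot: [-1.217, 1.203, -1.2]
contact_force: [-9.6, -1.1, 4.9]
opening: 0.0355
```

Run:
```python
from h import *
d=cam('wrist');st();cv2.imwrite('pics/w14.png',d['img'][:,:,::-1])
```

```text
t 17.8 pos [0.6311 0.091  0.0969] toolz(xy) [ 1.     0.011 -0.003] tooly [-0.003 -0.    -1.   ] ang 0.6 F [-9.   0.2  5.5] op 0.035 q [ 0.03  0.2   1.69 -0.    1.26  0.02]
```

View pics/w14.png

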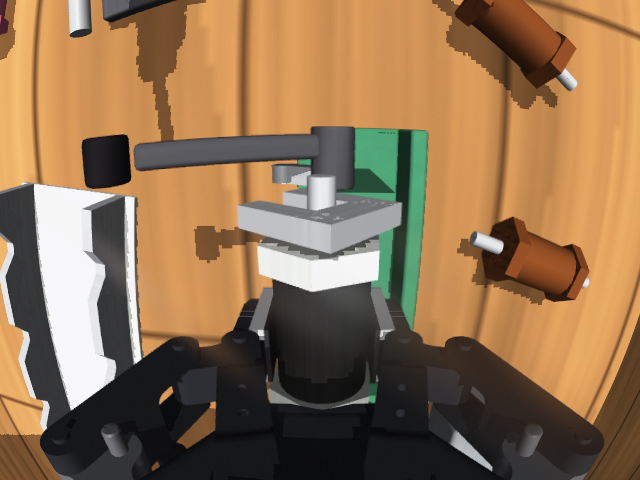

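>>> {"op": "play_rows", "data": {"moves": [{"x":0,"y":0,"z":0,"turn":0,"jaw":3.0},{"x":-0.21,"y":0,"z":0.19,"turn":0,"jaw":3.0},{"x":-0.21,"y":0,"z":0.19,"turn":0,"jaw":3.0},{"x":0,"y":0,"z":0,"turn":0,"jaw":3.0},{"x":0,"y":0,"z":0,"turn":0,"jaw":3.0}], "squeeze": 90}}

```text
t: 18.22
tool_pos: [0.628, 0.0909, 0.0983]
tool_rot: [-1.214, 1.2, -1.202]
contact_force: [0.6, 0.8, -3.6]
opening: 0.0336
```

>>> {"op": "play_rows", "data": {"moves": [{"x":-0.05,"y":0,"z":0.22,"turn":0,"jaw":3.0},{"x":0,"y":0,"z":0,"turn":0,"jaw":3.0},{"x":0,"y":0,"z":0,"turn":0,"jaw":3.0}]}}

```text
t: 18.47
tool_pos: [0.6275, 0.0909, 0.1001]
tool_rot: [-1.214, 1.201, -1.201]
contact_force: [0.2, -0.5, -3.3]
opening: 0.0339
```

>>> {"op": "play_rows", "data": {"moves": [{"x":-0.77,"y":0,"z":-0.64,"turn":0,"jaw":3.0},{"x":-0.77,"y":0,"z":-0.64,"turn":0,"jaw":3.0},{"x":-0.77,"y":0,"z":-0.64,"turn":0,"jaw":3.0},{"x":-0.77,"y":0,"z":-0.64,"turn":0,"jaw":3.0},{"x":0,"y":0,"z":0,"turn":0,"jaw":3.0}]}}

```text
t: 18.88
tool_pos: [0.5928, 0.091, 0.0713]
tool_rot: [-1.219, 1.205, -1.198]
contact_force: [0.0, 0.1, -4.6]
opening: 0.0337
```

>>> {"op": "play_rows", "data": {"moves": [{"x":-1.2,"y":0,"z":-0.3,"turn":0,"jaw":3.0},{"x":0,"y":0,"z":0,"turn":0,"jaw":3.0},{"x":0,"y":0,"z":2,"turn":0,"jaw":3.0},{"x":0,"y":0,"z":3.5,"turn":0,"jaw":3.0},{"x":0,"y":0,"z":3.5,"turn":0,"jaw":3.0},{"x":0,"y":0,"z":3.5,"turn":0,"jaw":3.0},{"x":0,"y":0,"z":3.5,"turn":0,"jaw":3.0},{"x":0,"y":0,"z":0,"turn":0,"jaw":3.0}]}}

```text
t: 19.55
tool_pos: [0.5893, 0.0911, 0.2421]
tool_rot: [-1.202, 1.189, -1.209]
contact_force: [0.6, 0.4, -1.1]
opening: 0.0335
```

Run:
```python
from h import *
d=cam('wrist');st();cv2.imwrite('pics/w15.png',d['img'][:,:,::-1])
for q,z in (('notch_mid',.04),('rack',0)):
  for r in pinpoint('wrist',q):print(q,np.round(r['point'],1),round(r['score'],2),onz(d,r['point'],z,True).round(4))
d=cam('top');cv2.imwrite('pics/t15.png',d['img'][:,:,::-1])
for q,z in (('notch_mid',.04),('rack',0)):
  for r in pinpoint('top',q):print(q,np.round(r['point'],1),round(r['score'],2),onz(d,r['point'],z).round(4))
```

```text
t 19.6 pos [0.5879 0.091  0.2381] toolz(xy) [1.    0.011 0.012] tooly [ 0.012  0.    -1.   ] ang 0.6 F [ 0.1 -0.1 -3.7] op 0.0336 q [ 0.03 -0.03  1.68 -0.    1.47  0.02]
notch_mid [166.2 284.8] 0.7 [0.4271 0.0073 0.04  ]
rack [178.5 269.3] 0.83 [0.4276 0.0093 0.    ]
notch_mid [307.4 321.4] 0.83 [0.4314 0.0042 0.04  ]
rack [305.4 326.4] 0.84 [0.4188 0.0083 0.    ]
```

View pics/w15.png

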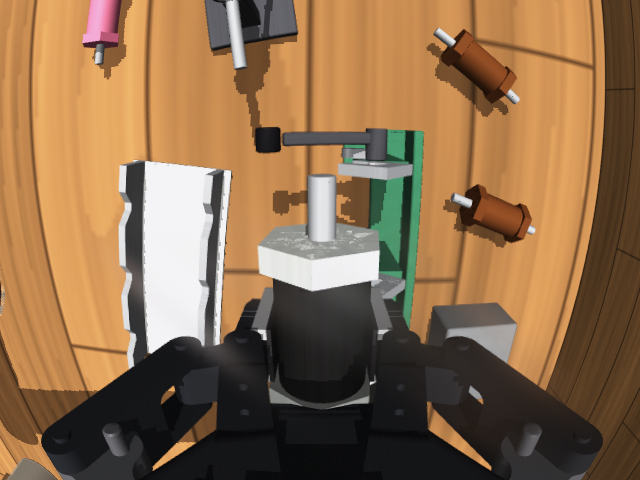

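View pics/t15.png

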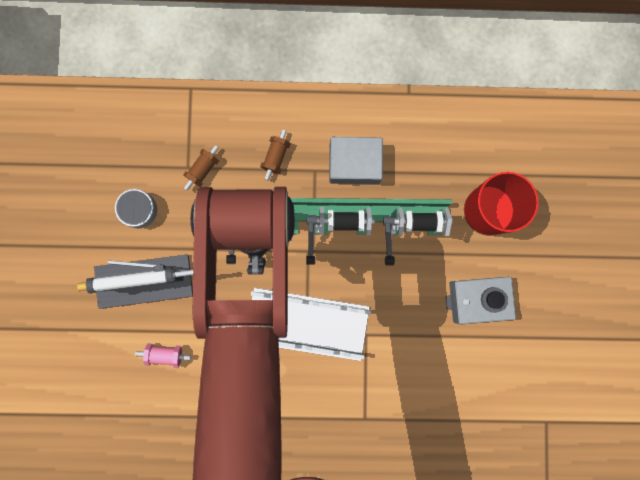

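```bash
cat >> h.py <<'E'
from scipy.optimize import minimize
def boxes():
    out=[]
    def bx(x0,x1,y0,y1,z0,z1): return np.array([[x,y,z] for x in (x0,x1) for y in (y0,y1) for z in (z0,z1)])
    out.append(bx(-.125,.125,-.058,.058,0,.005))
    for y in (-.046,.046):
        out.append(bx(-.125,.125,y-.004,y+.004,0,.029))
        e=[-.125,-.098,-.062,-.018,.018,.062,.098,.125]
        for i in range(0,8,2): out.append(bx(e[i],e[i+1],y-.004,y+.004,.025,.049))
    return out
BX=boxes()
def rackmask(d,p,fish=False,S=4):
    m=np.zeros((480*S,640*S),np.uint8); c,s=np.cos(p[2]),np.sin(p[2]); Rz=np.array([[c,-s,0],[s,c,0],[0,0,1]])
    for b in BX:
        q=np.array([proj(d,Rz@v+[p[0],p[1],0],fish) for v in b])
        cv2.fillConvexPoly(m,cv2.convexHull(((q+.5)*S).round().astype(np.int32)),1)
    return m
def fitrack(d,mask,p0,fish=False,valid=None,S=4):
    M=cv2.resize(mask.astype(np.uint8),None,fx=S,fy=S,interpolation=cv2.INTER_LINEAR if False else cv2.INTER_NEAREST)
    V=np.ones_like(M) if valid is None else cv2.resize(valid.astype(np.uint8),None,fx=S,fy=S,interpolation=cv2.INTER_NEAREST)
    def f(u):
        r=rackmask(d,[u[0]/100,u[1]/100,u[2]/10],fish,S); return float(((r!=M)&(V>0)).sum())/ max(1,(M&V).sum())
    u0=[p0[0]*100,p0[1]*100,p0[2]*10]
    r=minimize(f,u0,method='Nelder-Mead',options=dict(initial_simplex=[u0,[u0[0]+1,u0[1],u0[2]],[u0[0],u0[1]+1,u0[2]],[u0[0],u0[1],u0[2]+.8]],xatol=.005,fatol=1e-5,maxiter=150))
    return [r.x[0]/100,r.x[1]/100,r.x[2]/10],r.fun
def whitemask(img,box):
    hsv=cv2.cvtColor(img,cv2.COLOR_RGB2HSV); m=((hsv[:,:,1]<60)&(hsv[:,:,2]>40)).astype(np.uint8)
    o=np.zeros_like(m); x0,y0,x1,y1=box; o[y0:y1,x0:x1]=m[y0:y1,x0:x1]
    return o
E
python3 - <<'E'
from h import *
t=cam('top')
im=cv2.imread('pics/top0.png')[:,:,::-1]
m=whitemask(im,(235,280,385,370)); n,l,s,c=cv2.connectedComponentsWithStats(m); i=1+np.argmax(s[1:,4]); m=(l==i).astype(np.uint8); m=cv2.morphologyEx(m,cv2.MORPH_CLOSE,np.ones((3,3),np.uint8))
print(s[i])
p,f=fitrack(t,m,[.423,.006,1.41]);print(np.round(p,4),np.degrees(p[2]),f)
r=rackmask(t,p,S=1); v=im[:,:,::-1].copy(); cs,_=cv2.findContours(r,cv2.RETR_EXTERNAL,cv2.CHAIN_APPROX_NONE)
cv2.drawContours(v,cs,-1,(0,0,255),1); cs,_=cv2.findContours(m,cv2.RETR_EXTERNAL,cv2.CHAIN_APPROX_NONE);cv2.drawContours(v,cs,-1,(255,0,0),1)
cv2.imwrite('pics/fit0.png',cv2.resize(v[270:380,220:400],None,fx=4,fy=4,interpolation=cv2.INTER_NEAREST))
E
```

```text
[ 243  288  128   73 6573]
[0.4249 0.0049 1.432 ] 82.05012620438228 0.014167807698159136
```

View pics/fit0.png

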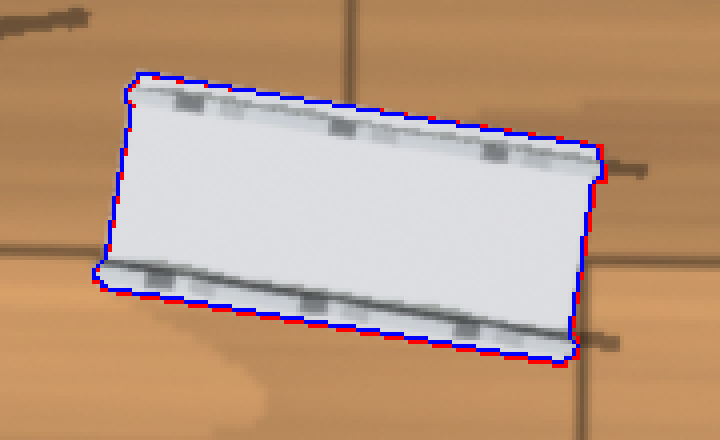

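>>> {"op": "play_rows", "data": {"moves": [{"x":-1.27,"y":0,"z":0,"turn":6.8,"jaw":3.0},{"x":-1.27,"y":0,"z":0,"turn":6.8,"jaw":3.0},{"x":-1.27,"y":0,"z":0,"turn":6.8,"jaw":3.0},{"x":-1.27,"y":0,"z":0,"turn":6.8,"jaw":3.0},{"x":-1.27,"y":0,"z":0,"turn":6.8,"jaw":3.0},{"x":-1.27,"y":0,"z":0,"turn":6.8,"jaw":3.0}]}}

```text
t: 20.4
tool_pos: [0.507, 0.0909, 0.2296]
tool_rot: [-1.47, 0.66, -0.656]
contact_force: [-0.4, -0.5, -4.4]
opening: 0.0338
```

>>> {"op": "play_rows", "data": {"moves": [{"x":-1.27,"y":0,"z":0,"turn":6.8,"jaw":3.0},{"x":-1.27,"y":0,"z":0,"turn":6.8,"jaw":3.0},{"x":-1.27,"y":0,"z":0,"turn":6.8,"jaw":3.0},{"x":-1.27,"y":0,"z":-2,"turn":6.8,"jaw":3.0},{"x":-1.27,"y":-0.3,"z":-2,"turn":6.8,"jaw":3.0},{"x":-1.27,"y":-0.4,"z":-2,"turn":6.6,"jaw":3.0},{"x":0,"y":0,"z":0,"turn":0,"jaw":3.0},{"x":0,"y":0,"z":0,"turn":0,"jaw":3.0}]}}

```text
t: 21.07
tool_pos: [0.4307, 0.0839, 0.1693]
tool_rot: [-1.568, 0.115, -0.109]
contact_force: [0.4, 0.7, -3.2]
opening: 0.0335
```

Run:
```python
from h import *
d=cam('wrist');st();cv2.imwrite('pics/w16.png',d['img'][:,:,::-1])
d=cam('top');cv2.imwrite('pics/t16.png',d['img'][:,:,::-1])
d=cam('side');cv2.imwrite('pics/s16.png',cv2.resize(d['img'][170:370,250:510,::-1],None,fx=3,fy=3))
```

```text
t 21.12 pos [0.4324 0.084  0.1714] toolz(xy) [0.142 0.99  0.   ] tooly [-0.  0. -1.] ang 81.9 F [ 0.5  0.3 -3.4] op 0.0337 q [ 0.02 -0.37  2.09  0.    1.42 -1.41]
```

View pics/w16.png

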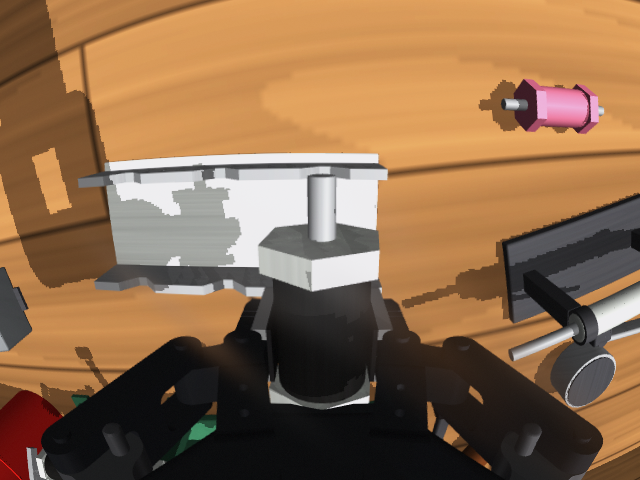

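View pics/s16.png

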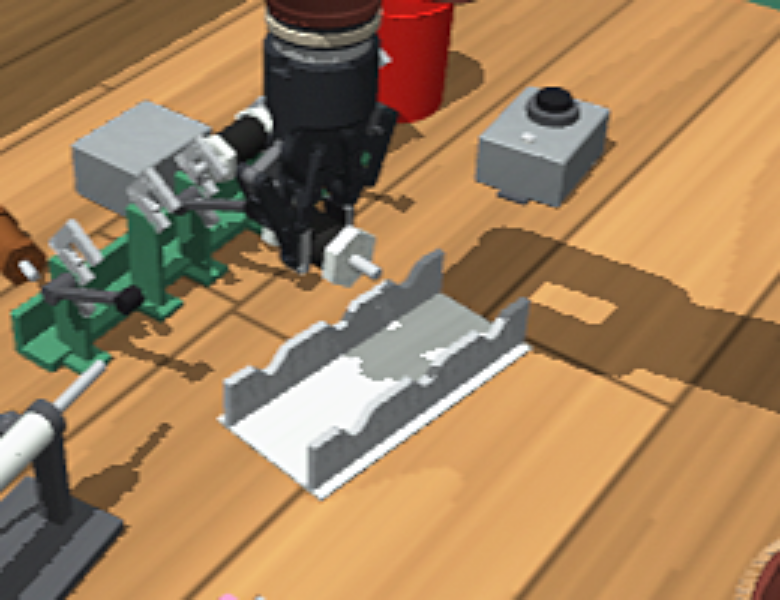

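>>> {"op": "play_rows", "data": {"moves": [{"x":0.3,"y":0,"z":-3,"turn":0,"jaw":3.0},{"x":0,"y":0,"z":-3.5,"turn":0,"jaw":3.0},{"x":0,"y":0,"z":-3.5,"turn":0,"jaw":3.0},{"x":0,"y":0,"z":-2,"turn":0,"jaw":3.0},{"x":0,"y":0,"z":0,"turn":0,"jaw":3.0},{"x":0,"y":0,"z":0,"turn":0,"jaw":3.0}]}}

```text
t: 21.72
tool_pos: [0.4358, 0.084, 0.0519]
tool_rot: [-1.568, 0.11, -0.109]
contact_force: [-0.5, -0.1, -2.7]
opening: 0.0336
```

Run:
```python
from h import *
d=cam('wrist');st();cv2.imwrite('pics/w17.png',d['img'][:,:,::-1])
d=cam('side');cv2.imwrite('pics/s17.png',cv2.resize(d['img'][200:330,300:460,::-1],None,fx=4.6,fy=4.6))
```

```text
t 21.77 pos [0.4372 0.084  0.0536] toolz(xy) [0.139 0.99  0.001] tooly [ 0.003  0.    -1.   ] ang 82.0 F [ 0.4 -0.3 -3.2] op 0.0338 q [ 0.02 -0.21  2.17  0.    1.17 -1.41]
```

View pics/w17.png

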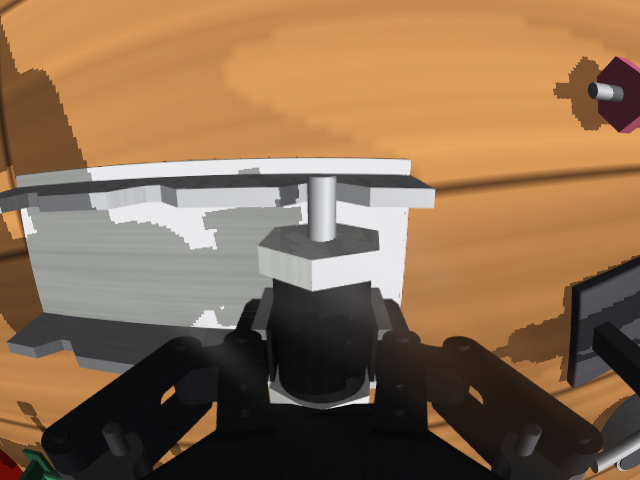

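View pics/s17.png

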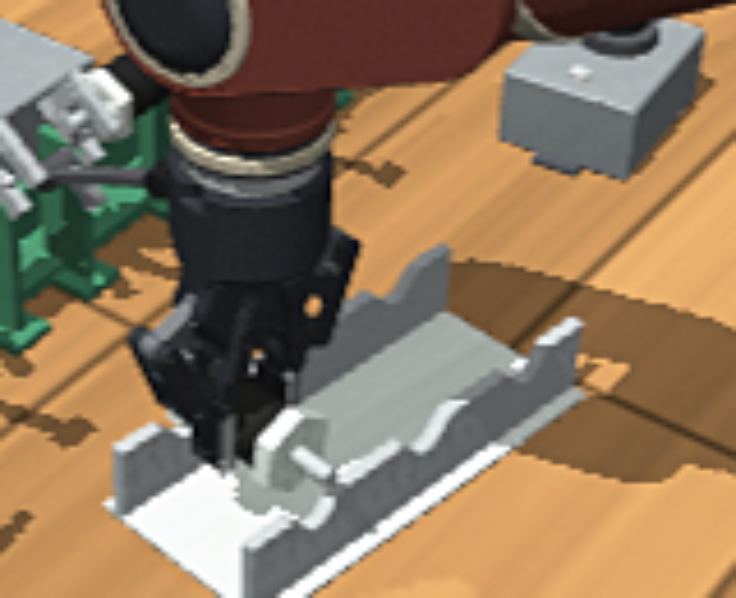

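>>> {"op": "play_rows", "data": {"moves": [{"x":0,"y":0,"z":-1.2,"turn":0,"jaw":3.0},{"x":0,"y":0,"z":-0.8,"turn":0,"jaw":3.0},{"x":0,"y":0,"z":-0.6,"turn":0,"jaw":3.0},{"x":0,"y":0,"z":-0.3,"turn":0,"jaw":3.0},{"x":0,"y":0,"z":0,"turn":0,"jaw":3.0},{"x":0,"y":0,"z":0,"turn":0,"jaw":3.0}]}}

```text
t: 22.32
tool_pos: [0.4354, 0.084, 0.0228]
tool_rot: [-1.568, 0.109, -0.11]
contact_force: [0.9, 0.4, -3.4]
opening: 0.0334
```

>>> {"op": "play_rows", "data": {"moves": [{"x":0,"y":0,"z":-0.2,"turn":0,"jaw":3.0},{"x":0,"y":0,"z":-0.2,"turn":0,"jaw":3.0},{"x":0,"y":0,"z":0,"turn":0,"jaw":3.0},{"x":0,"y":0,"z":0,"turn":0,"jaw":3.0}]}}

```text
t: 22.65
tool_pos: [0.4362, 0.084, 0.0218]
tool_rot: [-1.568, 0.11, -0.109]
contact_force: [-10.8, -0.9, 18.0]
opening: 0.0339
```

>>> {"op": "play_rows", "data": {"moves": [{"x":0,"y":0,"z":0.3,"turn":0,"jaw":4.5},{"x":0,"y":0,"z":0,"turn":0,"jaw":5.5},{"x":0,"y":0,"z":0,"turn":0,"jaw":6.2},{"x":0,"y":0,"z":2,"turn":0,"jaw":6.2},{"x":0,"y":0,"z":4,"turn":0,"jaw":6.2},{"x":0,"y":0,"z":4,"turn":0,"jaw":6.2},{"x":0,"y":0,"z":4,"turn":0,"jaw":6.2},{"x":0,"y":0,"z":4,"turn":0,"jaw":6.2}]}}

```text
t: 23.32
tool_pos: [0.4348, 0.0839, 0.2033]
tool_rot: [-1.568, 0.109, -0.109]
contact_force: [0.8, -0.1, -0.3]
opening: 0.0618
```

Run:
```python
from h import *
d=cam('wrist');st();cv2.imwrite('pics/w18.png',d['img'][:,:,::-1])
d=cam('side');cv2.imwrite('pics/s18.png',cv2.resize(d['img'][200:330,300:460,::-1],None,fx=4.6,fy=4.6))
```

```text
t 23.37 pos [0.4395 0.0841 0.2132] toolz(xy) [0.139 0.99  0.003] tooly [ 0.015  0.    -1.   ] ang 82.0 F [3.2 0.8 6.8] op 0.0618 q [ 0.02 -0.4   2.04  0.    1.48 -1.41]
```

View pics/w18.png

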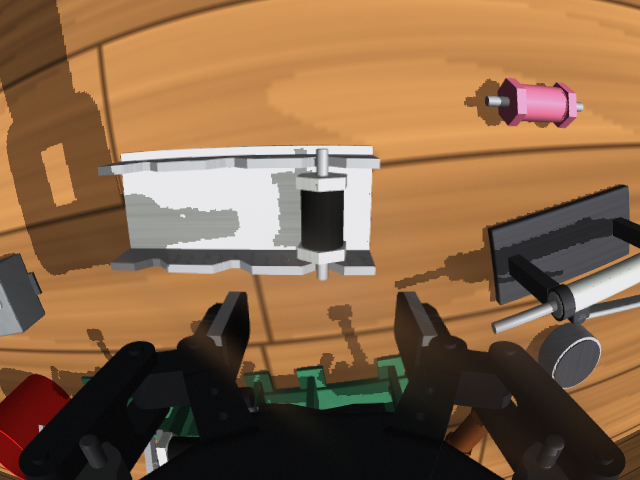

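View pics/s18.png

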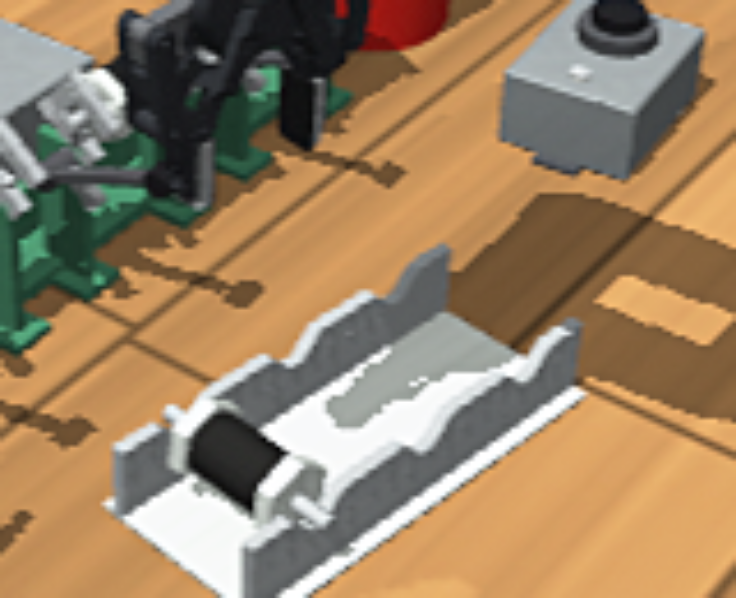

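>>> {"op": "play_rows", "data": {"moves": [{"x":1.63,"y":-1.25,"z":0,"turn":-6.8,"jaw":6.5},{"x":1.63,"y":-1.25,"z":0,"turn":-6.8,"jaw":6.5},{"x":1.63,"y":-1.25,"z":0,"turn":-6.8,"jaw":6.5},{"x":1.63,"y":-1.25,"z":0,"turn":-6.8,"jaw":6.5},{"x":1.63,"y":-1.25,"z":0,"turn":-6.8,"jaw":6.5},{"x":1.63,"y":-1.25,"z":0,"turn":-6.8,"jaw":6.5},{"x":1.63,"y":-1.25,"z":0,"turn":-6.8,"jaw":6.5},{"x":1.63,"y":-1.25,"z":0,"turn":-6.8,"jaw":6.5}]}}

```text
t: 24.08
tool_pos: [0.5662, -0.0168, 0.2006]
tool_rot: [-1.398, 0.852, -0.851]
contact_force: [0.1, -0.2, 0.6]
opening: 0.065
```

>>> {"op": "play_rows", "data": {"moves": [{"x":1.63,"y":-1.25,"z":0,"turn":-6.8,"jaw":6.5},{"x":1.63,"y":-1.25,"z":0,"turn":-6.8,"jaw":6.5},{"x":1.63,"y":-1.25,"z":0,"turn":-6.8,"jaw":6.5},{"x":1.63,"y":-1.25,"z":0,"turn":-6.6,"jaw":6.5},{"x":0,"y":0,"z":-2,"turn":0,"jaw":6.5},{"x":0,"y":0,"z":0,"turn":0,"jaw":6.5},{"x":0,"y":0,"z":0,"turn":0,"jaw":6.5}]}}

```text
t: 24.67
tool_pos: [0.6295, -0.0659, 0.179]
tool_rot: [-1.217, 1.205, -1.198]
contact_force: [-0.5, -0.1, -0.6]
opening: 0.0647
```

Run:
```python
from h import *
d=cam('wrist');st();cv2.imwrite('pics/w19.png',d['img'][:,:,::-1])
for r in pinpoint('wrist','roller_a'):print(np.round(r['point'],1),round(r['score'],2),onz(d,r['point'],.115,True).round(4))
```

```text
t 24.72 pos [ 0.63   -0.0657  0.1804] toolz(xy) [ 1.     0.011 -0.002] tooly [-0.002  0.001 -1.   ] ang 0.7 F [ 0.5  1.  -0.3] op 0.0651 q [-0.22  0.11  1.64  0.    1.4  -0.23]
[328.3 255.7] 0.74 [ 0.6332 -0.0648  0.115 ]
[93.4 54.8] 0.74 [0.4857 0.0637 0.115 ]
[506.2  55.8] 0.57 [0.7369 0.0597 0.115 ]
```

View pics/w19.png

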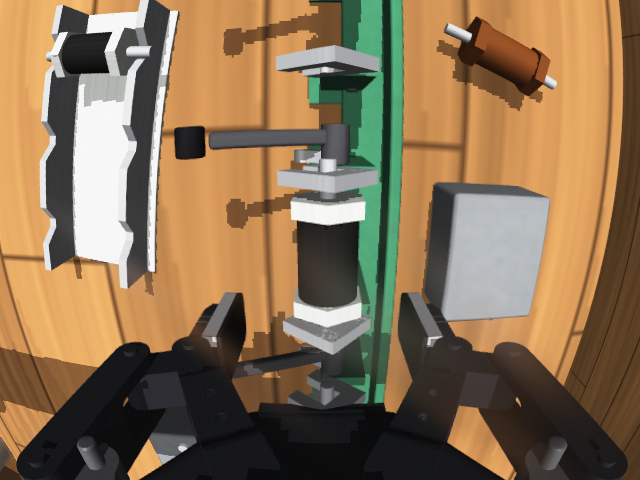

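>>> {"op": "play_rows", "data": {"moves": [{"x":0.2,"y":0,"z":-3,"turn":0,"jaw":6.5},{"x":0,"y":0,"z":-3,"turn":0,"jaw":6.5},{"x":0,"y":0,"z":-2.3,"turn":0,"jaw":6.5},{"x":0,"y":0,"z":0,"turn":0,"jaw":6.5},{"x":0,"y":0,"z":0,"turn":0,"jaw":4.2},{"x":0,"y":0,"z":0,"turn":0,"jaw":3.8},{"x":0,"y":0,"z":0,"turn":0,"jaw":3.0},{"x":0,"y":0,"z":0,"turn":0,"jaw":3.0}], "squeeze": 40}}

```text
t: 25.43
tool_pos: [0.6333, -0.0662, 0.1015]
tool_rot: [-1.214, 1.2, -1.202]
contact_force: [-5.4, 0.3, 4.8]
opening: 0.035
```

>>> {"op": "play_rows", "data": {"moves": [{"x":0,"y":0,"z":0,"turn":0,"jaw":3.0},{"x":0,"y":0,"z":0,"turn":0,"jaw":3.0},{"x":0,"y":0,"z":0,"turn":0,"jaw":3.0},{"x":0,"y":0,"z":0,"turn":0,"jaw":3.0}], "squeeze": 90}}

```text
t: 25.77
tool_pos: [0.6335, -0.0663, 0.1019]
tool_rot: [-1.214, 1.199, -1.202]
contact_force: [-5.4, 0.1, 6.1]
opening: 0.0333
```

>>> {"op": "play_rows", "data": {"moves": [{"x":-0.2,"y":0,"z":0.25,"turn":0,"jaw":3.0},{"x":-0.22,"y":0,"z":0.33,"turn":0,"jaw":3.0},{"x":0,"y":0,"z":0,"turn":0,"jaw":3.0},{"x":0,"y":0,"z":0,"turn":0,"jaw":3.0}]}}

```text
t: 26.1
tool_pos: [0.6288, -0.0661, 0.1048]
tool_rot: [-1.214, 1.2, -1.202]
contact_force: [-0.2, 0.1, -3.9]
opening: 0.0333
```

>>> {"op": "play_rows", "data": {"moves": [{"x":-0.77,"y":0,"z":-0.64,"turn":0,"jaw":3.0},{"x":-0.77,"y":0,"z":-0.64,"turn":0,"jaw":3.0},{"x":-0.77,"y":0,"z":-0.64,"turn":0,"jaw":3.0},{"x":-0.77,"y":0,"z":-0.64,"turn":0,"jaw":3.0},{"x":0,"y":0,"z":0,"turn":0,"jaw":3.0}]}}

```text
t: 26.52
tool_pos: [0.5942, -0.0655, 0.0755]
tool_rot: [-1.218, 1.206, -1.197]
contact_force: [-1.3, -0.1, -4.6]
opening: 0.0335
```

>>> {"op": "play_rows", "data": {"moves": [{"x":-1.2,"y":0,"z":-0.3,"turn":0,"jaw":3.0},{"x":0,"y":0,"z":0,"turn":0,"jaw":3.0},{"x":0,"y":0,"z":2,"turn":0,"jaw":3.0},{"x":0,"y":0,"z":3.5,"turn":0,"jaw":3.0},{"x":0,"y":0,"z":3.5,"turn":0,"jaw":3.0},{"x":0,"y":0,"z":3.5,"turn":0,"jaw":3.0},{"x":0,"y":0,"z":2.5,"turn":0,"jaw":3.0},{"x":0,"y":0,"z":0,"turn":0,"jaw":3.0}]}}

```text
t: 27.18
tool_pos: [0.5898, -0.0669, 0.2343]
tool_rot: [-1.207, 1.189, -1.21]
contact_force: [1.0, 0.0, -0.4]
opening: 0.0337
```

Run:
```python
from h import *
d=cam('wrist');st();cv2.imwrite('pics/w20.png',d['img'][:,:,::-1])
for q,z in (('notch_mid',.04),('rack',0)):
  for r in pinpoint('wrist',q):print(q,np.round(r['point'],1),round(r['score'],2),onz(d,r['point'],z,True).round(4))
d=cam('top');cv2.imwrite('pics/t20.png',d['img'][:,:,::-1])
for p in ([.4249,.0049,.0],[.436,.0841,.04]): print(proj(d,p))
```

```text
t 27.23 pos [ 0.5883 -0.0666  0.2304] toolz(xy) [1.    0.011 0.009] tooly [ 0.009 -0.002 -1.   ] ang 0.6 F [ 0.6  0.1 -4.4] op 0.0333 q [-0.24 -0.03  1.7   0.    1.46 -0.25]
notch_mid [145.6 131.9] 0.98 [0.4235 0.0094 0.04  ]
rack [164.1 130.9] 0.95 [0.4263 0.0089 0.    ]
[307.05172386 323.55943138]
[268.81590731 318.43755434]
```

View pics/w20.png

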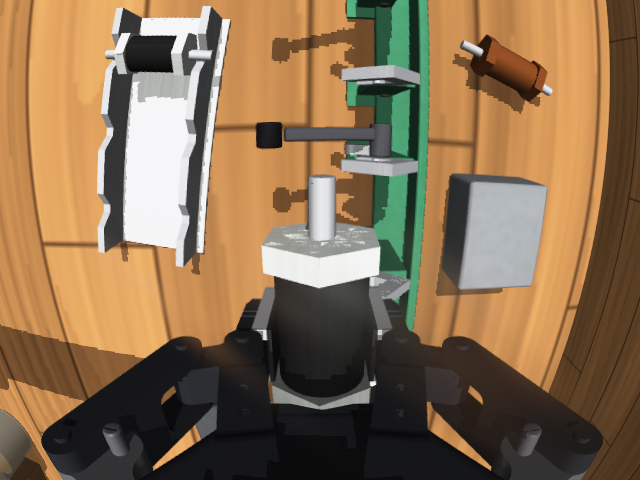

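View pics/t20.png

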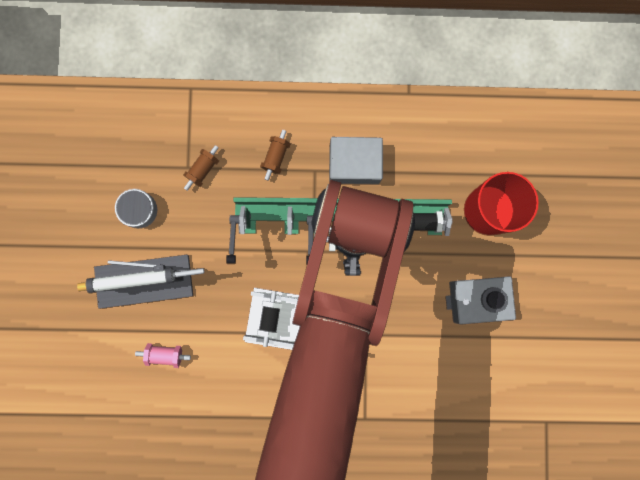

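>>> {"op": "play_rows", "data": {"moves": [{"x":-1.35,"y":0.59,"z":0,"turn":6.8,"jaw":3.0},{"x":-1.35,"y":0.59,"z":0,"turn":6.8,"jaw":3.0},{"x":-1.35,"y":0.59,"z":0,"turn":6.8,"jaw":3.0},{"x":-1.35,"y":0.59,"z":0,"turn":6.8,"jaw":3.0},{"x":-1.35,"y":0.59,"z":0,"turn":6.8,"jaw":3.0},{"x":-1.35,"y":0.59,"z":0,"turn":6.8,"jaw":3.0},{"x":-1.35,"y":0.59,"z":0,"turn":6.8,"jaw":3.0},{"x":-1.35,"y":0.59,"z":0,"turn":6.8,"jaw":3.0}]}}

```text
t: 28.05
tool_pos: [0.4757, -0.0183, 0.2223]
tool_rot: [-1.519, 0.478, -0.469]
contact_force: [0.6, 0.6, -2.3]
opening: 0.0335
```

>>> {"op": "play_rows", "data": {"moves": [{"x":-1.35,"y":0.59,"z":0,"turn":6.8,"jaw":3.0},{"x":-1.35,"y":0.59,"z":-2,"turn":6.8,"jaw":3.0},{"x":-1.35,"y":0.59,"z":-2,"turn":6.8,"jaw":3.0},{"x":-1.35,"y":0.59,"z":-2,"turn":6.6,"jaw":3.0},{"x":0,"y":0,"z":0,"turn":0,"jaw":3.0},{"x":0,"y":0,"z":0,"turn":0,"jaw":3.0}]}}

```text
t: 28.55
tool_pos: [0.4217, 0.0052, 0.1625]
tool_rot: [-1.568, 0.116, -0.107]
contact_force: [0.7, 0.1, -2.1]
opening: 0.0332
```

Run:
```python
from h import *
d=cam('wrist');st();cv2.imwrite('pics/w21.png',d['img'][:,:,::-1])
d=cam('side');cv2.imwrite('pics/s21.png',cv2.resize(d['img'][200:330,300:460,::-1],None,fx=4.6,fy=4.6))
```

```text
t 28.6 pos [0.4235 0.0047 0.1648] toolz(xy) [ 0.141  0.99  -0.   ] tooly [-0.002  0.    -1.   ] ang 81.9 F [ 0.9 -0.6 -2.4] op 0.0333 q [-0.16 -0.41  2.13 -0.    1.43 -1.59]
```

View pics/w21.png

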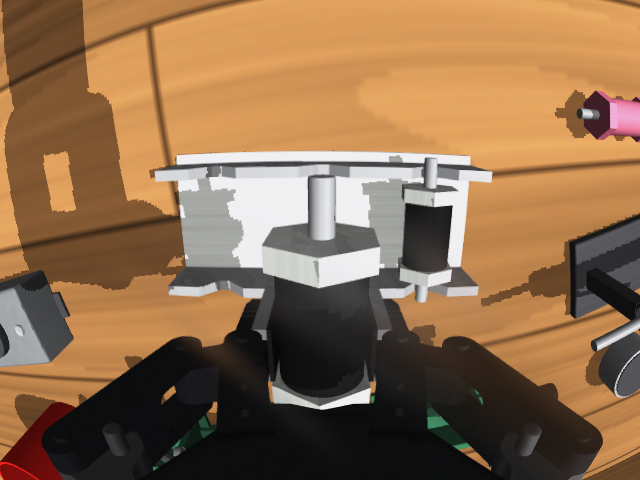

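>>> {"op": "play_rows", "data": {"moves": [{"x":0.15,"y":0,"z":-3,"turn":0,"jaw":3.0},{"x":0,"y":0,"z":-3,"turn":0,"jaw":3.0},{"x":0,"y":0,"z":-3,"turn":0,"jaw":3.0},{"x":0,"y":0,"z":-2,"turn":0,"jaw":3.0},{"x":0,"y":0,"z":-1.4,"turn":0,"jaw":3.0},{"x":0,"y":0,"z":-0.6,"turn":0,"jaw":3.0},{"x":0,"y":0,"z":0,"turn":0,"jaw":3.0},{"x":0,"y":0,"z":0,"turn":0,"jaw":3.0}]}}

```text
t: 29.32
tool_pos: [0.4268, 0.0043, 0.0371]
tool_rot: [-1.568, 0.108, -0.112]
contact_force: [0.3, -0.1, -2.2]
opening: 0.0336
```

>>> {"op": "play_rows", "data": {"moves": [{"x":0,"y":0,"z":-0.4,"turn":0,"jaw":3.0},{"x":0,"y":0,"z":-0.3,"turn":0,"jaw":3.0},{"x":0,"y":0,"z":0,"turn":0,"jaw":3.0},{"x":0,"y":0,"z":0,"turn":0,"jaw":3.0}]}}

```text
t: 29.65
tool_pos: [0.4255, 0.0047, 0.029]
tool_rot: [-1.568, 0.109, -0.11]
contact_force: [0.4, -0.5, -2.6]
opening: 0.0338
```

>>> {"op": "play_rows", "data": {"moves": [{"x":0,"y":0,"z":-0.2,"turn":0,"jaw":3.0},{"x":0,"y":0,"z":-0.2,"turn":0,"jaw":3.0},{"x":0,"y":0,"z":0,"turn":0,"jaw":3.0},{"x":0,"y":0,"z":0,"turn":0,"jaw":3.0}]}}

```text
t: 29.98
tool_pos: [0.4259, 0.0047, 0.0263]
tool_rot: [-1.568, 0.109, -0.109]
contact_force: [-4.7, 0.2, 8.7]
opening: 0.0337
```

Contact at the expected height; release and rise.

>>> {"op": "play_rows", "data": {"moves": [{"x":0,"y":0,"z":0.1,"turn":0,"jaw":4.5},{"x":0,"y":0,"z":0,"turn":0,"jaw":5.5},{"x":0,"y":0,"z":0,"turn":0,"jaw":6.0},{"x":0,"y":0,"z":2,"turn":0,"jaw":6.0},{"x":0,"y":0,"z":4,"turn":0,"jaw":6.0},{"x":0,"y":0,"z":4,"turn":0,"jaw":6.2},{"x":0,"y":0,"z":4,"turn":0,"jaw":6.5},{"x":0,"y":0,"z":4,"turn":0,"jaw":6.5}]}}

```text
t: 30.65
tool_pos: [0.4249, 0.0048, 0.2075]
tool_rot: [-1.568, 0.109, -0.11]
contact_force: [1.7, -0.8, 0.0]
opening: 0.065
```

Run:
```python
from h import *
d=cam('wrist');st();cv2.imwrite('pics/w22.png',d['img'][:,:,::-1])
d=cam('side');cv2.imwrite('pics/s22.png',cv2.resize(d['img'][200:330,300:460,::-1],None,fx=4.6,fy=4.6))
```

```text
t 30.7 pos [0.4294 0.0041 0.2174] toolz(xy) [ 0.139  0.99  -0.   ] tooly [ 0.015 -0.003 -1.   ] ang 82.0 F [2.  0.5 6.5] op 0.0653 q [-0.16 -0.45  2.07 -0.    1.51 -1.6 ]
```

View pics/w22.png

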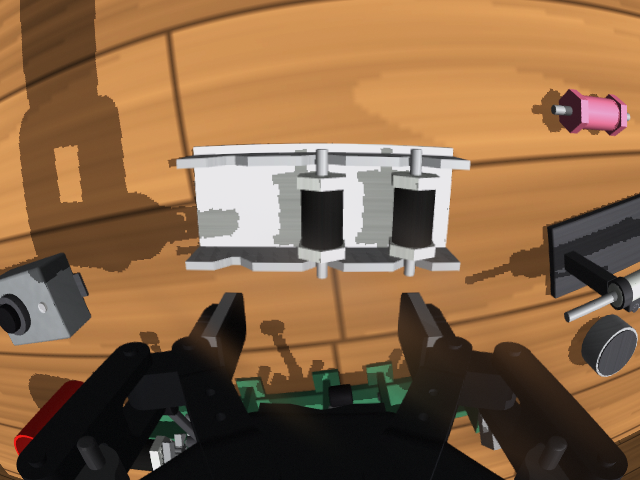

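View pics/s22.png

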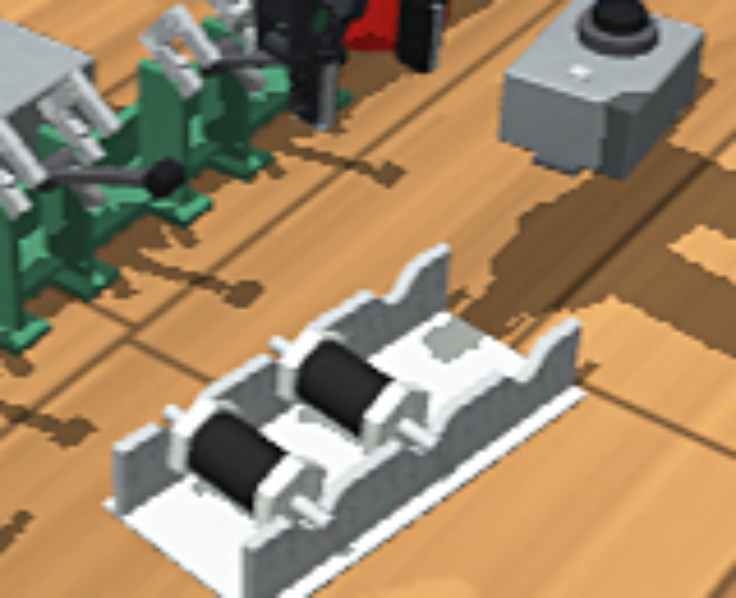

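>>> {"op": "play_rows", "data": {"moves": [{"x":1.72,"y":-1.88,"z":0,"turn":-6.8,"jaw":6.5},{"x":1.72,"y":-1.88,"z":0,"turn":-6.8,"jaw":6.5},{"x":1.72,"y":-1.88,"z":0,"turn":-6.8,"jaw":6.5},{"x":1.72,"y":-1.88,"z":0,"turn":-6.8,"jaw":6.5},{"x":1.72,"y":-1.88,"z":0,"turn":-6.8,"jaw":6.5},{"x":1.72,"y":-1.88,"z":0,"turn":-6.8,"jaw":6.5},{"x":1.72,"y":-1.88,"z":0,"turn":-6.8,"jaw":6.5},{"x":1.72,"y":-1.88,"z":0,"turn":-6.8,"jaw":6.5}]}}

```text
t: 31.42
tool_pos: [0.5635, -0.1466, 0.2047]
tool_rot: [-1.398, 0.852, -0.851]
contact_force: [-0.3, 0.5, 0.4]
opening: 0.0651
```

>>> {"op": "play_rows", "data": {"moves": [{"x":1.72,"y":-1.88,"z":0,"turn":-6.8,"jaw":6.5},{"x":1.72,"y":-1.88,"z":0,"turn":-6.8,"jaw":6.5},{"x":1.72,"y":-1.88,"z":0,"turn":-6.8,"jaw":6.5},{"x":1.72,"y":-1.88,"z":0,"turn":-6.5,"jaw":6.5},{"x":0,"y":0,"z":-2.5,"turn":0,"jaw":6.5},{"x":0,"y":0,"z":0,"turn":0,"jaw":6.5},{"x":0,"y":0,"z":0,"turn":0,"jaw":6.5}]}}

```text
t: 32.0
tool_pos: [0.6302, -0.2202, 0.1776]
tool_rot: [-1.217, 1.205, -1.195]
contact_force: [0.0, 0.4, -0.4]
opening: 0.0651
```

Run:
```python
from h import *
d=cam('wrist');st();cv2.imwrite('pics/w23.png',d['img'][:,:,::-1])
for r in pinpoint('wrist','roller_a'):print(np.round(r['point'],1),round(r['score'],2),onz(d,r['point'],.115,True).round(4))
```

```text
t 32.05 pos [ 0.6308 -0.2202  0.1794] toolz(xy) [ 1.     0.013 -0.003] tooly [-0.003  0.001 -1.   ] ang 0.8 F [ 1.  -0.7  0.1] op 0.0652 q [-0.45  0.19  1.55  0.    1.4  -0.46]
[328.3 255.2] 0.66 [ 0.6338 -0.2183  0.115 ]
```

View pics/w23.png

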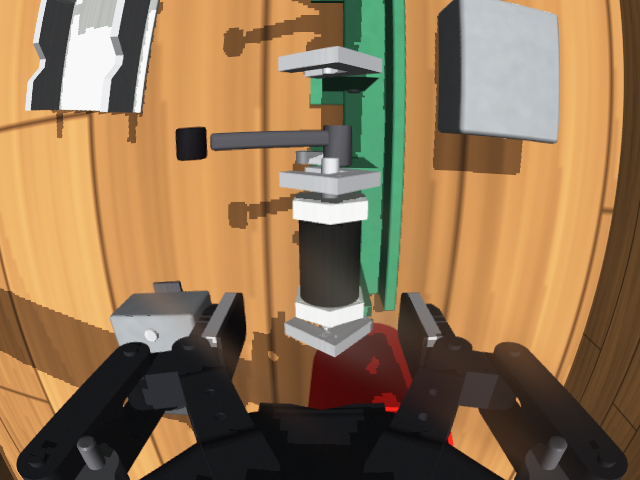

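>>> {"op": "play_rows", "data": {"moves": [{"x":0.25,"y":0,"z":-3,"turn":0,"jaw":6.5},{"x":0,"y":0,"z":-3,"turn":0,"jaw":6.5},{"x":0,"y":0,"z":-2.3,"turn":0,"jaw":6.5},{"x":0,"y":0,"z":0,"turn":0,"jaw":6.5},{"x":0,"y":0,"z":0,"turn":0,"jaw":4.2},{"x":0,"y":0,"z":0,"turn":0,"jaw":3.8},{"x":0,"y":0,"z":0,"turn":0,"jaw":3.0},{"x":0,"y":0,"z":0,"turn":0,"jaw":3.0}], "squeeze": 40}}

```text
t: 32.77
tool_pos: [0.6349, -0.2215, 0.1011]
tool_rot: [-1.215, 1.197, -1.202]
contact_force: [-5.5, 1.2, 6.4]
opening: 0.035
```

>>> {"op": "play_rows", "data": {"moves": [{"x":0,"y":0,"z":0,"turn":0,"jaw":3.0},{"x":0,"y":0,"z":0,"turn":0,"jaw":3.0},{"x":0,"y":0,"z":0,"turn":0,"jaw":3.0},{"x":0,"y":0,"z":0,"turn":0,"jaw":3.0}], "squeeze": 90}}

```text
t: 33.1
tool_pos: [0.6351, -0.2216, 0.1014]
tool_rot: [-1.215, 1.197, -1.202]
contact_force: [-6.0, 0.9, 7.6]
opening: 0.0334
```

>>> {"op": "play_rows", "data": {"moves": [{"x":-0.2,"y":0,"z":0.25,"turn":0,"jaw":3.0},{"x":-0.2,"y":0,"z":0.35,"turn":0,"jaw":3.0},{"x":0,"y":0,"z":0,"turn":0,"jaw":3.0},{"x":0,"y":0,"z":0,"turn":0,"jaw":3.0}]}}

```text
t: 33.43
tool_pos: [0.6301, -0.2208, 0.1036]
tool_rot: [-1.215, 1.2, -1.2]
contact_force: [0.5, 0.7, -3.8]
opening: 0.0337
```

>>> {"op": "play_rows", "data": {"moves": [{"x":-0.77,"y":0,"z":-0.64,"turn":0,"jaw":3.0},{"x":-0.77,"y":0,"z":-0.64,"turn":0,"jaw":3.0},{"x":-0.77,"y":0,"z":-0.64,"turn":0,"jaw":3.0},{"x":-0.77,"y":0,"z":-0.64,"turn":0,"jaw":3.0},{"x":0,"y":0,"z":0,"turn":0,"jaw":3.0}]}}

```text
t: 33.85
tool_pos: [0.5959, -0.2199, 0.0748]
tool_rot: [-1.217, 1.206, -1.196]
contact_force: [-0.5, 0.2, -3.8]
opening: 0.0336
```

>>> {"op": "play_rows", "data": {"moves": [{"x":-1.2,"y":0,"z":-0.3,"turn":0,"jaw":3.0},{"x":0,"y":0,"z":0,"turn":0,"jaw":3.0},{"x":0,"y":0,"z":2,"turn":0,"jaw":3.0},{"x":0,"y":0,"z":3.5,"turn":0,"jaw":3.0},{"x":0,"y":0,"z":3.5,"turn":0,"jaw":3.0},{"x":0,"y":0,"z":3.5,"turn":0,"jaw":3.0},{"x":0,"y":0,"z":2.5,"turn":0,"jaw":3.0},{"x":0,"y":0,"z":0,"turn":0,"jaw":3.0}]}}

```text
t: 34.52
tool_pos: [0.5911, -0.2225, 0.2342]
tool_rot: [-1.211, 1.187, -1.211]
contact_force: [2.1, -0.7, -1.4]
opening: 0.0333
```

Run:
```python
from h import *
d=cam('wrist');st();cv2.imwrite('pics/w24.png',d['img'][:,:,::-1])
d=cam('top');cv2.imwrite('pics/t24.png',d['img'][:,:,::-1])
for p in ([.4249,.0049,.04],[.436,.0841,.04]): print(proj(d,p))
```

```text
t 34.57 pos [ 0.5898 -0.2219  0.2301] toolz(xy) [1.    0.013 0.008] tooly [ 0.008 -0.004 -1.   ] ang 0.7 F [-0.  -0.  -4.1] op 0.0335 q [-0.48  0.06  1.61  0.    1.47 -0.49]
[307.00470149 324.56452339]
[268.81590731 318.43755434]
```

View pics/t24.png

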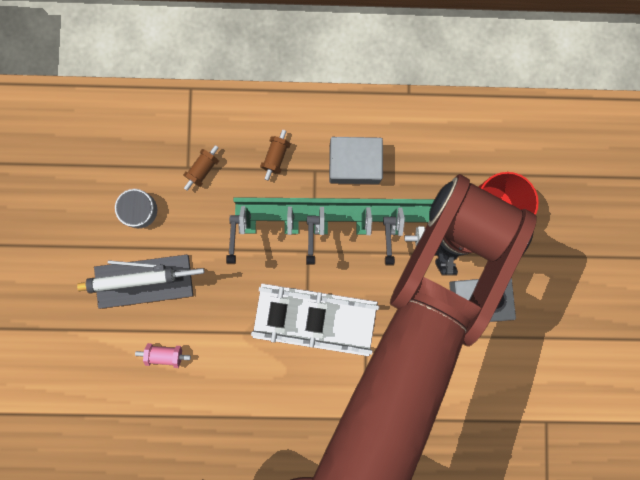

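View pics/w24.png

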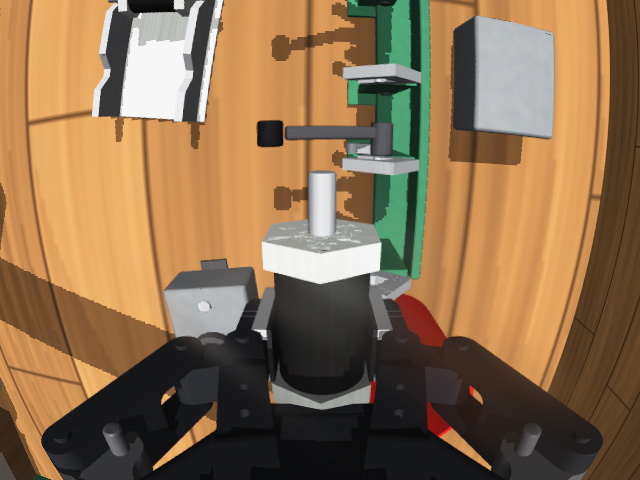

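Run:
```python
from h import *
t=cam('top'); im=t['img']
m=whitemask(im,(240,275,400,370)); n,l,s,c=cv2.connectedComponentsWithStats(m); i=1+np.argmax(s[1:,4]); m=(l==i).astype(np.uint8); m=cv2.morphologyEx(m,cv2.MORPH_CLOSE,np.ones((3,3),np.uint8))
cs,_=cv2.findContours(m,cv2.RETR_EXTERNAL,cv2.CHAIN_APPROX_NONE); m2=np.zeros_like(m); cv2.drawContours(m2,cs,-1,1,-1)
print(s[i])
p,f=fitrack(t,m2,[.43,-.012,1.45]);print(np.round(p,4),np.degrees(p[2]),f)
c_,s_=np.cos(p[2]),np.sin(p[2])
for k in (-.08,0,.08): print(k,(p[0]+c_*k).round(4),(p[1]+s_*k).round(4))
g=im.max(2); b=np.zeros_like(m); b[275:370,240:400]=(g[275:370,240:400]<50); b=cv2.morphologyEx(b,cv2.MORPH_OPEN,np.ones((5,5),np.uint8)); n,l,s,c=cv2.connectedComponentsWithStats(b)
for j in range(1,n): print(s[j],c[j].round(1),onz(t,c[j],.045).round(4))
r=rackmask(t,p,S=1); v=im[:,:,::-1].copy(); q,_=cv2.findContours(r,cv2.RETR_EXTERNAL,cv2.CHAIN_APPROX_NONE)
cv2.drawContours(v,q,-1,(0,0,255),1); cv2.drawContours(v,cs,-1,(255,0,0),1)
cv2.imwrite('pics/fit1.png',cv2.resize(v[270:380,220:400],None,fx=4,fy=4,interpolation=cv2.INTER_NEAREST))
s=cam('side');cv2.imwrite('pics/s24.png',cv2.resize(s['img'][200:330,300:460,::-1],None,fx=4.6,fy=4.6))
```

```text
[ 251  284  128   72 6414]
[ 0.435  -0.0111  1.4336] 82.1364990247383 0.014675072375438062
-0.08 0.424 -0.0903
0 0.435 -0.0111
0.08 0.4459 0.0682
[277 305   9  21 157] [280.8 314.7] [0.4444 0.0593 0.045 ]
[315 310   9  21 153] [319.1 320. ] [ 0.4349 -0.0198  0.045 ]
```

View pics/fit1.png

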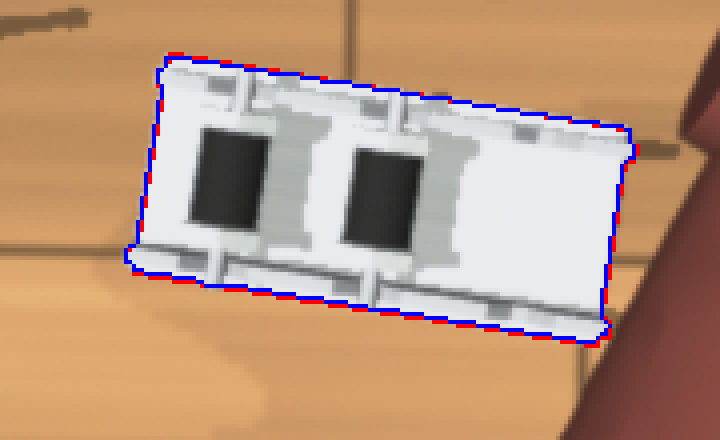

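View pics/s24.png

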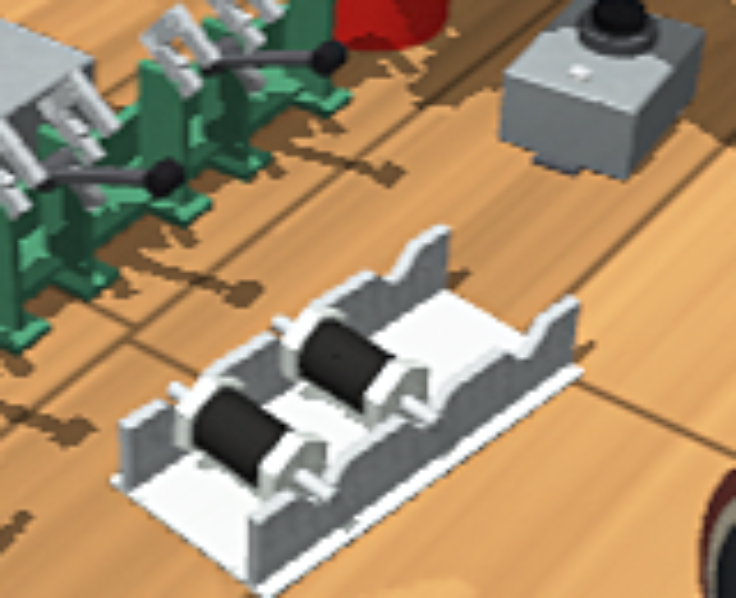

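>>> {"op": "play_rows", "data": {"moves": [{"x":-1.37,"y":1.1,"z":0,"turn":6.8,"jaw":3.0},{"x":-1.37,"y":1.1,"z":0,"turn":6.8,"jaw":3.0},{"x":-1.37,"y":1.1,"z":0,"turn":6.8,"jaw":3.0},{"x":-1.37,"y":1.1,"z":0,"turn":6.8,"jaw":3.0},{"x":-1.37,"y":1.1,"z":0,"turn":6.8,"jaw":3.0},{"x":-1.37,"y":1.1,"z":0,"turn":6.8,"jaw":3.0},{"x":-1.37,"y":1.1,"z":0,"turn":6.8,"jaw":3.0},{"x":-1.37,"y":1.1,"z":0,"turn":6.8,"jaw":3.0}]}}

```text
t: 35.38
tool_pos: [0.4757, -0.1317, 0.2216]
tool_rot: [-1.518, 0.477, -0.468]
contact_force: [-0.1, -0.4, -4.0]
opening: 0.0336
```

>>> {"op": "play_rows", "data": {"moves": [{"x":-1.37,"y":1.1,"z":0,"turn":6.8,"jaw":3.0},{"x":-1.37,"y":1.1,"z":-2,"turn":6.8,"jaw":3.0},{"x":-1.37,"y":1.1,"z":-2,"turn":6.8,"jaw":3.0},{"x":-1.37,"y":1.05,"z":-2,"turn":6.6,"jaw":3.0},{"x":0,"y":0,"z":0,"turn":0,"jaw":3.0},{"x":0,"y":0,"z":0,"turn":0,"jaw":3.0}]}}

```text
t: 35.88
tool_pos: [0.4202, -0.088, 0.1608]
tool_rot: [-1.566, 0.114, -0.103]
contact_force: [-0.1, -0.8, -3.0]
opening: 0.0332
```

Run:
```python
from h import *
d=cam('wrist');st();cv2.imwrite('pics/w25.png',d['img'][:,:,::-1])
d=cam('side');cv2.imwrite('pics/s25.png',cv2.resize(d['img'][200:330,300:460,::-1],None,fx=4.6,fy=4.6))
```

```text
t 35.93 pos [ 0.422  -0.089   0.1631] toolz(xy) [0.138 0.99  0.001] tooly [-0.003  0.001 -1.   ] ang 82.1 F [ 0.4 -0.3 -3.3] op 0.0336 q [-0.38 -0.39  2.12 -0.    1.42 -1.81]
```

View pics/w25.png

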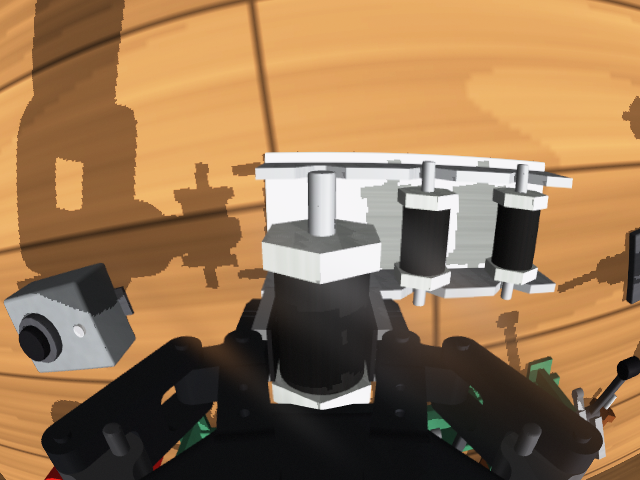

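>>> {"op": "play_rows", "data": {"moves": [{"x":0.15,"y":-0.1,"z":-3,"turn":0,"jaw":3.0},{"x":0,"y":0,"z":-3,"turn":0,"jaw":3.0},{"x":0,"y":0,"z":-3,"turn":0,"jaw":3.0},{"x":0,"y":0,"z":-2,"turn":0,"jaw":3.0},{"x":0,"y":0,"z":-0.6,"turn":0,"jaw":3.0},{"x":0,"y":0,"z":0,"turn":0,"jaw":3.0},{"x":0,"y":0,"z":0,"turn":0,"jaw":3.0}]}}

```text
t: 36.57
tool_pos: [0.4259, -0.0911, 0.0506]
tool_rot: [-1.569, 0.107, -0.11]
contact_force: [0.5, 0.0, -4.7]
opening: 0.0335
```

Run:
```python
from h import *
d=cam('wrist');st();cv2.imwrite('pics/w26.png',d['img'][:,:,::-1])
d=cam('side');cv2.imwrite('pics/s26.png',cv2.resize(d['img'][200:330,300:460,::-1],None,fx=4.6,fy=4.6))
```

```text
t 36.62 pos [ 0.4264 -0.0912  0.0513] toolz(xy) [ 0.137  0.991 -0.001] tooly [ 0.004 -0.001 -1.   ] ang 82.1 F [ 0.1 -0.2 -2.7] op 0.0335 q [-0.38 -0.23  2.2   0.    1.17 -1.81]
```

View pics/w26.png

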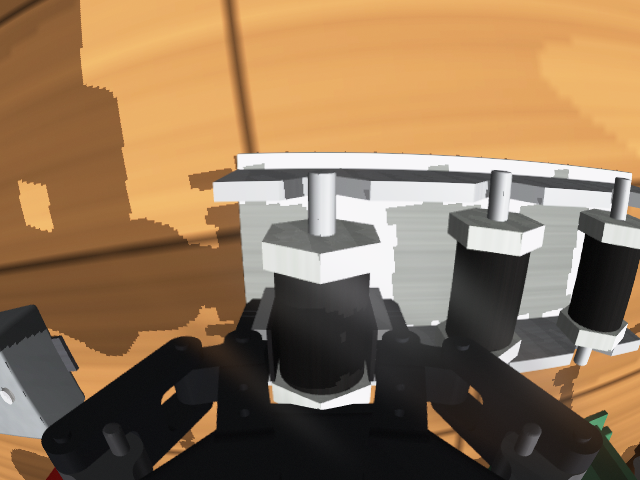

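Axle end is over the notch (column 322, mouth about 290 to 365). Lowering.

>>> {"op": "play_rows", "data": {"moves": [{"x":0,"y":0,"z":-1.0,"turn":0,"jaw":3.0},{"x":0,"y":0,"z":-0.6,"turn":0,"jaw":3.0},{"x":0,"y":0,"z":-0.5,"turn":0,"jaw":3.0},{"x":0,"y":0,"z":-0.3,"turn":0,"jaw":3.0},{"x":0,"y":0,"z":0,"turn":0,"jaw":3.0},{"x":0,"y":0,"z":0,"turn":0,"jaw":3.0}]}}

```text
t: 37.17
tool_pos: [0.4246, -0.0904, 0.0262]
tool_rot: [-1.568, 0.109, -0.107]
contact_force: [-4.5, 2.3, 7.5]
opening: 0.0332
```

>>> {"op": "play_rows", "data": {"moves": [{"x":0,"y":0,"z":0,"turn":0,"jaw":4.5},{"x":0,"y":0,"z":0.1,"turn":0,"jaw":5.5},{"x":0,"y":0,"z":0,"turn":0,"jaw":6.0},{"x":0,"y":0,"z":2,"turn":0,"jaw":6.0},{"x":0,"y":0,"z":4,"turn":0,"jaw":6.0},{"x":0,"y":0,"z":4,"turn":0,"jaw":6.0},{"x":0,"y":0,"z":4,"turn":0,"jaw":7},{"x":0,"y":0,"z":4,"turn":0,"jaw":8.5}]}}

```text
t: 37.83
tool_pos: [0.4242, -0.0903, 0.208]
tool_rot: [-1.568, 0.107, -0.108]
contact_force: [0.9, 0.6, -0.3]
opening: 0.0804
```

Run:
```python
from h import *
d=cam('wrist');st();cv2.imwrite('pics/w27.png',d['img'][:,:,::-1])
d=cam('side');cv2.imwrite('pics/s27.png',cv2.resize(d['img'][200:330,300:460,::-1],None,fx=4.6,fy=4.6))
```

```text
t 37.88 pos [ 0.4285 -0.0919  0.2179] toolz(xy) [ 0.137  0.991 -0.004] tooly [ 0.015 -0.006 -1.   ] ang 82.1 F [ 3.  -0.   5.4] op 0.0846 q [-0.38 -0.43  2.05 -0.    1.5  -1.81]
```

View pics/w27.png

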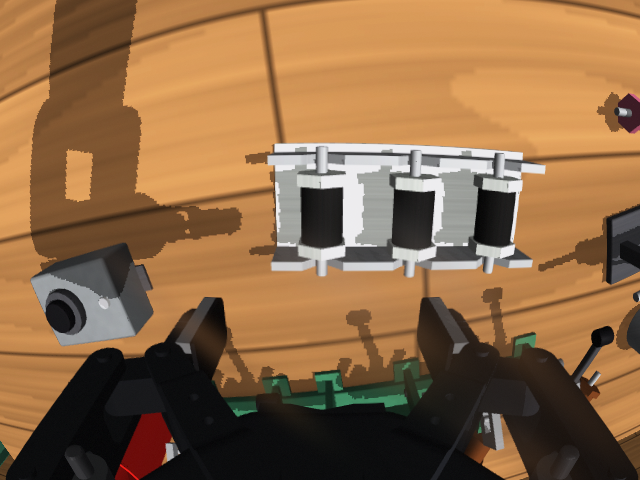

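View pics/s27.png

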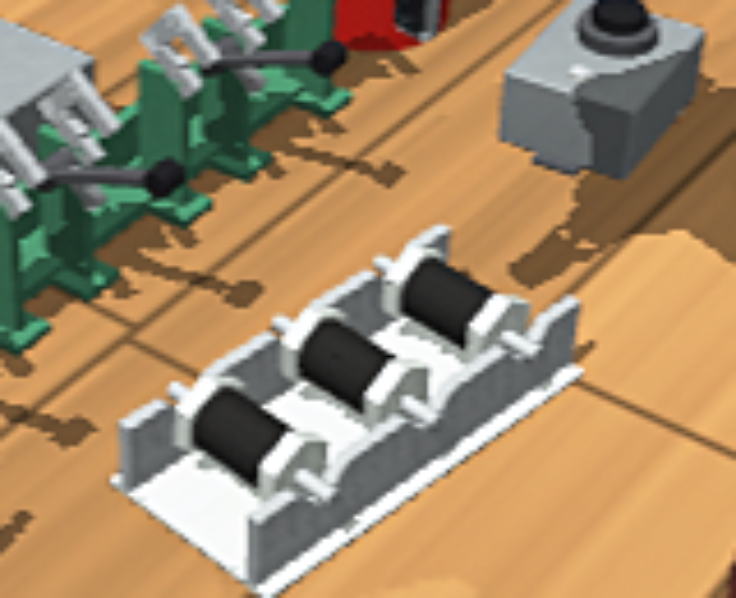

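Run:
```python
from h import *
t=cam('top');s=cam('side')
im=t['img'][:,:,::-1];cv2.imwrite('pics/gun_t.png',cv2.resize(im[235:325,60:260],None,fx=4,fy=4,interpolation=cv2.INTER_CUBIC))
z2=lambda a:(a[0]/4+60,a[1]/4+235)
A=onz(t,z2((121,201)),.105);B=onz(t,z2((438,160)),.105);print('uprights',A,B,np.linalg.norm(A-B))
A1=onz(t,z2((133,198)),.105);B1=onz(t,z2((422,166)),.105);print(A1,B1)
u=(B1-A1)[:2];u/=np.linalg.norm(u);print('gun x dir',u,np.degrees(np.arctan2(u[1],u[0])))
d=(A+B)/2; print('origin', (A[:2]+B[:2])/2+u*.0085,'squeeze',(A[:2]+B[:2])/2+u*(.0085-.015))
for q in('squeeze','trigger_pad'):
  for n,D in(('top',t),('side',s)):
    r=pinpoint(n,q)[0];print(q,n,r['point'],r['score'],onz(D,r['point'],.105).round(4))
```

```text
uprights [0.4967926  0.43039035 0.105     ] [0.5199615  0.27697138 0.105     ] 0.15515855762138323
[0.49837235 0.42464169 0.105     ] [0.51686049 0.28466745 0.105     ]
gun x dir [ 0.13094516 -0.99138961] -82.47578699204436
origin [0.50949008 0.34525406] squeeze [0.50752591 0.3601249 ]
squeeze top [315.7, 320.0] 0.57 [ 0.4376 -0.0121  0.105 ]
squeeze side [236.2, 338.1] 0.77 [0.5077 0.3656 0.105 ]
trigger_pad top [129.1, 261.1] 0.74 [0.5456 0.3571 0.105 ]
trigger_pad side [223.0, 329.8] 0.81 [0.5447 0.3677 0.105 ]
```

View pics/gun_t.png

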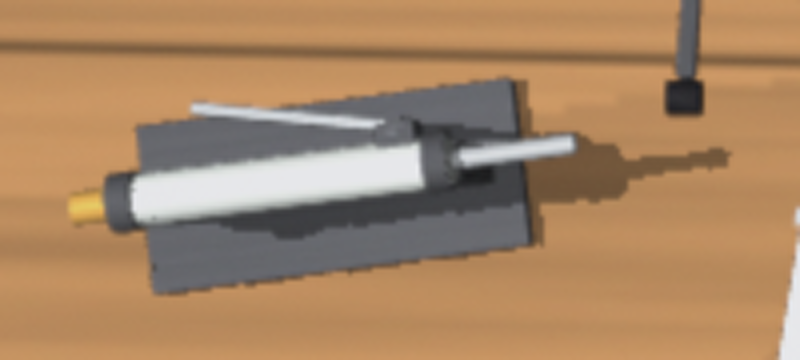

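>>> {"op": "play_rows", "data": {"moves": [{"x":0.63,"y":3.23,"z":0.2,"turn":-5.33,"jaw":8.5},{"x":0.63,"y":3.23,"z":0.2,"turn":-5.33,"jaw":8.5},{"x":0.63,"y":3.23,"z":0.2,"turn":-5.33,"jaw":8.5},{"x":0.63,"y":3.23,"z":0.2,"turn":-5.33,"jaw":8.5},{"x":0.63,"y":3.23,"z":0.2,"turn":-5.33,"jaw":8.5},{"x":0.63,"y":3.23,"z":0,"turn":-5.33,"jaw":8.5},{"x":0.63,"y":3.23,"z":0,"turn":-5.33,"jaw":8.5}]}}

```text
t: 38.82
tool_pos: [0.4679, 0.1374, 0.2144]
tool_rot: [-1.482, 0.622, -0.618]
contact_force: [-0.2, -1.4, 0.3]
opening: 0.0847
```

>>> {"op": "play_rows", "data": {"moves": [{"x":0.63,"y":3.23,"z":0,"turn":-5.33,"jaw":8.5},{"x":0.63,"y":3.23,"z":0,"turn":-5.33,"jaw":8.5},{"x":0.63,"y":3.23,"z":0,"turn":-5.33,"jaw":8.5},{"x":0.63,"y":3.23,"z":0,"turn":-5.33,"jaw":8.5},{"x":0.63,"y":3.23,"z":0,"turn":-5.33,"jaw":8.5},{"x":0.63,"y":3.23,"z":0,"turn":-5.33,"jaw":8.5},{"x":0.63,"y":3.23,"z":0,"turn":-5.33,"jaw":8.5},{"x":0,"y":0,"z":0,"turn":0,"jaw":8.5}]}}

```text
t: 39.48
tool_pos: [0.5119, 0.366, 0.2132]
tool_rot: [-1.271, 1.114, -1.109]
contact_force: [0.5, 0.0, 0.3]
opening: 0.0853
```

Run:
```python
from h import *
cam('wrist');cam('wrist')
d=cam('wrist');o=st();im=d['img'][:,:,::-1].copy()
for X in ([.5075,.361,.105],[.5125,.3617,.088]):
    p=proj(d,X,True);print(p);cv2.circle(im,tuple(int(v) for v in p),3,(0,0,255),-1)
cv2.imwrite('pics/w28.png',im)
for q in('squeeze','trigger_pad'):
  for r in pinpoint('wrist',q):print(q,r['point'],r['score'],onz(d,r['point'],.105,True).round(4))
```

```text
t 39.63 pos [0.5119 0.3615 0.2141] toolz(xy) [ 0.991  0.132 -0.003] tooly [-0.003 -0.002 -1.   ] ang 7.6 F [-0.1 -0.2  0.5] op 0.085 q [ 0.5   0.07  1.62 -0.    1.45  0.36]
[315.66574538 236.18848835]
[322.83497645 229.55424467]
squeeze [314.6, 238.0] 0.61 [0.5069 0.3596 0.105 ]
trigger_pad [363.4, 237.9] 0.59 [0.5412 0.3642 0.105 ]
```

View pics/w28.png

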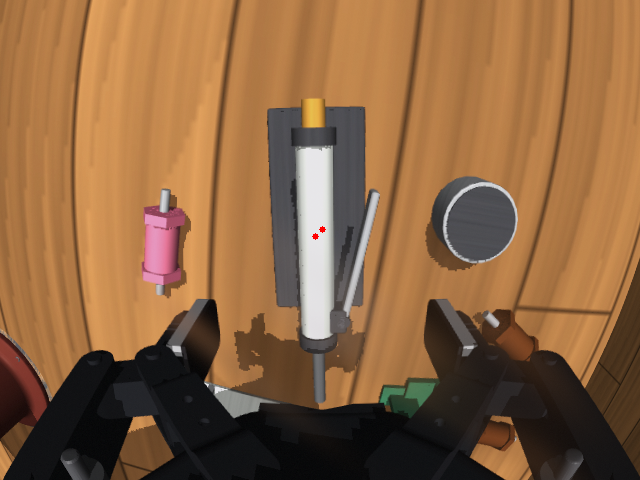

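>>> {"op": "play_rows", "data": {"moves": [{"x":0,"y":0,"z":-3,"turn":0,"jaw":8.5},{"x":0,"y":0,"z":-3,"turn":0,"jaw":8.5},{"x":0,"y":0,"z":-3,"turn":0,"jaw":8.5},{"x":0,"y":0,"z":-2.6,"turn":0,"jaw":8.5},{"x":0,"y":0,"z":-1,"turn":0,"jaw":8.5},{"x":0,"y":0,"z":0,"turn":0,"jaw":8.5},{"x":0,"y":0,"z":0,"turn":0,"jaw":8.5}]}}

```text
t: 40.32
tool_pos: [0.5129, 0.3613, 0.0906]
tool_rot: [-1.268, 1.113, -1.113]
contact_force: [-0.4, 0.3, 0.0]
opening: 0.085
```

Run:
```python
from h import *
d=cam('wrist');o=st();im=d['img'][:,:,::-1].copy()
cv2.imwrite('pics/w29.png',im)
```

```text
t 40.37 pos [0.5138 0.362  0.0921] toolz(xy) [0.991 0.13  0.003] tooly [ 0.002  0.001 -1.   ] ang 7.5 F [0.2 0.2 0.5] op 0.085 q [0.5  0.18 1.72 0.   1.24 0.36]
```

View pics/w29.png

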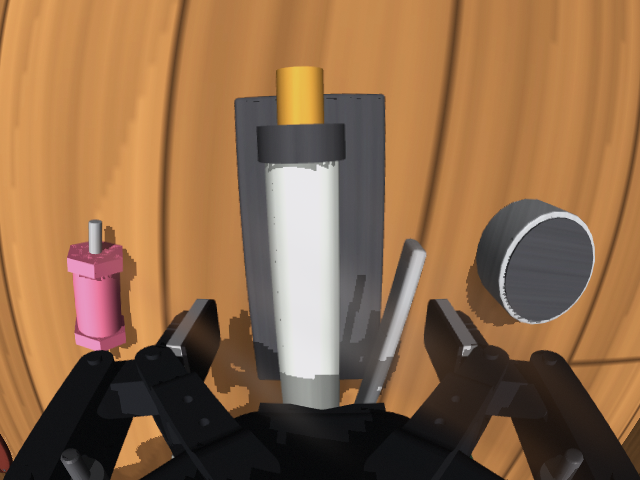

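>>> {"op": "play_rows", "data": {"moves": [{"x":0,"y":0,"z":-0.5,"turn":0,"jaw":7},{"x":0,"y":0,"z":0,"turn":0,"jaw":6},{"x":0,"y":0,"z":0,"turn":0,"jaw":5},{"x":0,"y":0,"z":0,"turn":0,"jaw":4.2},{"x":0,"y":0,"z":0,"turn":0,"jaw":3.6},{"x":0,"y":0,"z":0,"turn":0,"jaw":3.0},{"x":0,"y":0,"z":0,"turn":0,"jaw":3.0},{"x":0,"y":0,"z":0,"turn":0,"jaw":3.0}], "squeeze": 50}}

```text
t: 41.03
tool_pos: [0.5117, 0.3625, 0.088]
tool_rot: [-1.271, 1.113, -1.109]
contact_force: [-7.2, -1.5, 14.0]
opening: 0.0338
```

>>> {"op": "play_rows", "data": {"moves": [{"x":0,"y":0,"z":0,"turn":0,"jaw":3.0},{"x":0,"y":0,"z":0,"turn":0,"jaw":3.0},{"x":0,"y":0,"z":0,"turn":0,"jaw":3.0},{"x":0,"y":0,"z":0,"turn":0,"jaw":3.0}]}}

```text
t: 41.37
tool_pos: [0.5117, 0.3624, 0.088]
tool_rot: [-1.271, 1.113, -1.109]
contact_force: [-6.8, -2.2, 13.6]
opening: 0.0339
```

Run:
```python
from h import *
d=cam('wrist');o=st();im=d['img'][:,:,::-1].copy()
cv2.imwrite('pics/w30.png',im)
```

```text
t 41.42 pos [0.5117 0.3624 0.088 ] toolz(xy) [ 0.991  0.132 -0.003] tooly [-0.003 -0.    -1.   ] ang 7.6 F [-7.  -2.6 12.5] op 0.0341 q [0.5  0.18 1.72 0.   1.24 0.36]
```

View pics/w30.png

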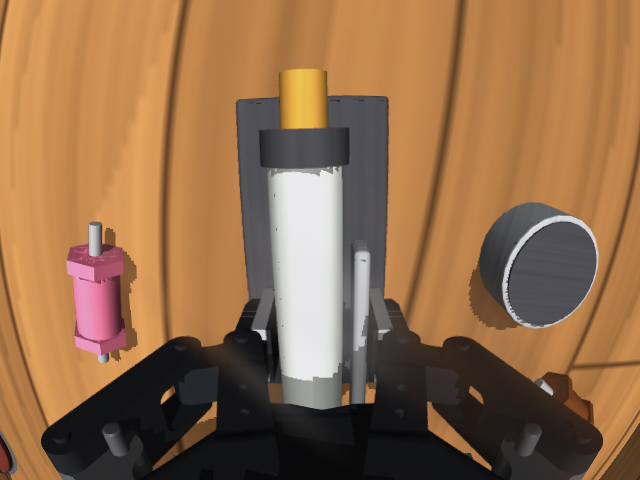

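>>> {"op": "play_rows", "data": {"moves": [{"x":0,"y":0,"z":0,"turn":0,"jaw":2.5},{"x":0,"y":0,"z":0,"turn":0,"jaw":2.5},{"x":0,"y":0,"z":0,"turn":0,"jaw":2.5},{"x":0,"y":0,"z":0,"turn":0,"jaw":2.5}], "squeeze": 80}}

```text
t: 41.75
tool_pos: [0.5115, 0.3625, 0.0882]
tool_rot: [-1.272, 1.113, -1.109]
contact_force: [-7.9, -2.8, 15.2]
opening: 0.0325
```

>>> {"op": "play_rows", "data": {"moves": [{"x":0,"y":0,"z":0,"turn":0,"jaw":5},{"x":0,"y":0,"z":0,"turn":0,"jaw":7},{"x":0,"y":0,"z":0,"turn":0,"jaw":8.5},{"x":0,"y":0,"z":0,"turn":0,"jaw":8.5},{"x":0,"y":0,"z":0,"turn":0,"jaw":8.5},{"x":0,"y":0,"z":3,"turn":0,"jaw":8.5},{"x":0,"y":0,"z":4,"turn":0,"jaw":8.5},{"x":0,"y":0,"z":4,"turn":0,"jaw":8.5}]}}

```text
t: 42.42
tool_pos: [0.5109, 0.3613, 0.1941]
tool_rot: [-1.274, 1.115, -1.111]
contact_force: [1.2, 0.9, 0.7]
opening: 0.0848
```

>>> {"op": "play_rows", "data": {"moves": [{"x":0,"y":0,"z":4,"turn":0,"jaw":8.5},{"x":0,"y":0,"z":3,"turn":0,"jaw":8.5},{"x":-3,"y":3,"z":2,"turn":0,"jaw":8.5},{"x":-3,"y":3,"z":0,"turn":0,"jaw":8.5},{"x":0,"y":0,"z":0,"turn":0,"jaw":8.5},{"x":0,"y":0,"z":0,"turn":0,"jaw":8.5}]}}

```text
t: 42.92
tool_pos: [0.4549, 0.4192, 0.2829]
tool_rot: [-1.27, 1.11, -1.109]
contact_force: [-0.3, 0.2, 0.3]
opening: 0.0851
```

Run:
```python
from h import *
o=st()
for n in('wrist','top','side'):
    d=cam(n);cv2.imwrite(f'pics/f_{n}.png',d['img'][:,:,::-1])
    if n=='side': cv2.imwrite('pics/f_sz.png',cv2.resize(d['img'][170:340,230:460,::-1],None,fx=3.4,fy=3.4))
```

```text
t 42.92 pos [0.4549 0.4192 0.2829] toolz(xy) [ 0.991  0.134 -0.001] tooly [-0.001 -0.    -1.   ] ang 7.7 F [-0.3  0.2  0.3] op 0.0851 q [0.62 0.01 1.57 0.   1.56 0.49]
```

View pics/f_wrist.png

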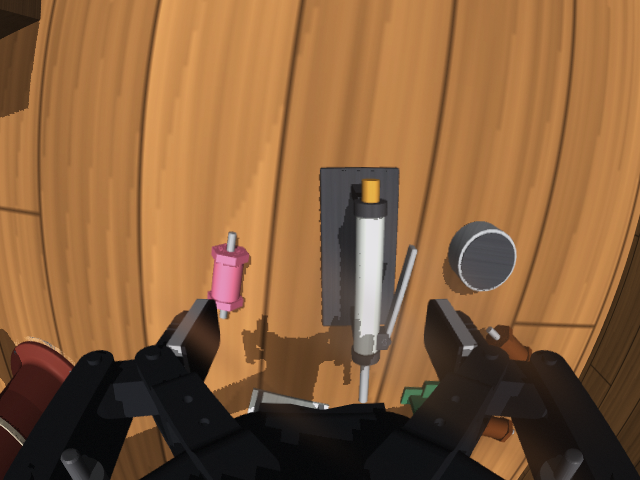

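View pics/f_top.png

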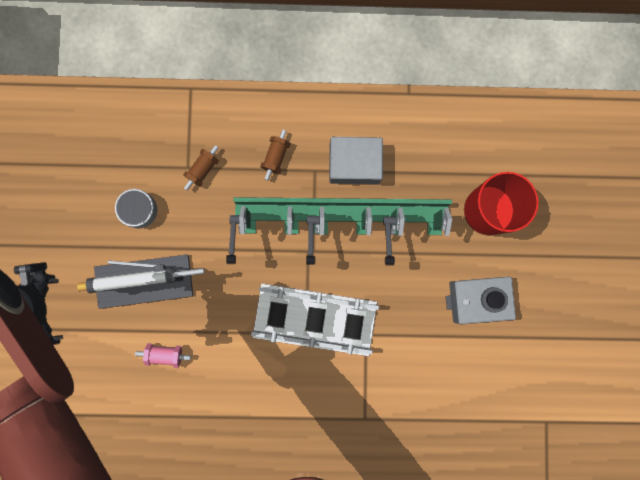

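View pics/f_sz.png

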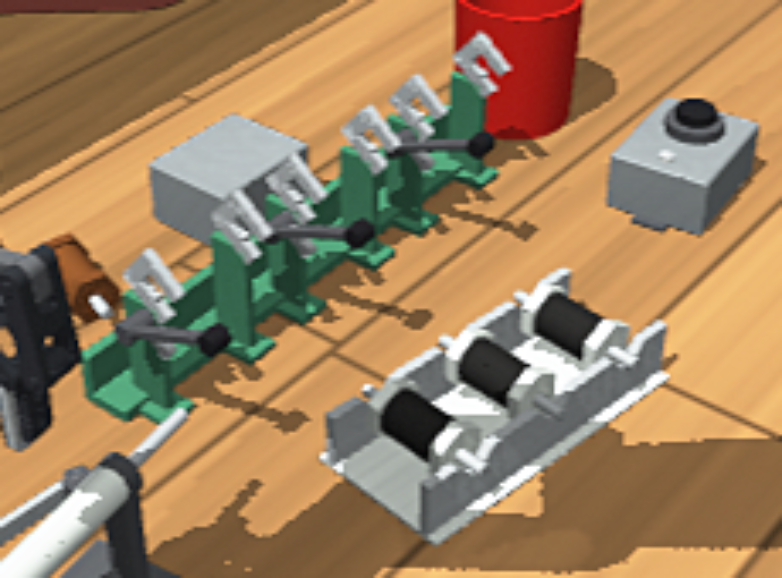

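All three rollers lie in the rack, the levers are open, the gun's lever has sprung back, and the tub, tin and junction box are where they were. Nothing is touching the robot, so I'm handing in.

```bash
python3 -c "
from station import finish_job; print(finish_job())"
```

```text
the job is handed in; nothing more can be done
None
```

The job is done and handed in at about 43 s; no verdict was reported.

- **Stop button:** I pressed it to its stop before touching any lever. It stayed at 71 mm while the force rose to 19 N, then came back up.
- **Cam levers:** All three were pushed to their front stops, at 23 to 32 N. My first pass at lever a went just over its grip and moved nothing, so I repeated it lower.
- **Rollers:** All three were there. I drew c, b and a out over the ridge, in that order, and laid them in the rack. Each touched down at the height expected for a seated axle.
- **Rack knock:** The rack was knocked about 19 mm sideways while I was taking out roller a. I measured it again before placing that roller.
- **Blow gun:** I pinched it until the jaws stopped at 32 to 34 mm, just under the 36 mm of a full squeeze. The lever lay parallel to the grip, and after release it stood out again.

The last pictures show the following:
- all three rollers lie across both rails, with the axle ends in the notches;
- the three levers are open;
- the tub, tin and junction box look unmoved;
- the gripper is clear, with zero contact force.

No final check failed. Seating and the full squeeze were judged from pictures, jaw opening and forces, not from direct joint readings.

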